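# Swap the modules in a rail enclosure

### The job

Open the clear cover of the network enclosure wide, move every dead (grey, red-topped) module from the rail into the orange returns tray, and set all the new white modules on the narrow raised rail, each square across it and sitting flat with its feet either side. Then shut the cover fully over them. Leave the router, mug and screwdriver where they are.

Things in the scene. Friction and masses are not known exactly. Their poses are not given: they have to be found in the camera images.
- enclosure: white shallow tray 140 (its x) x 300 (its y) x 30 high, fixed; origin at the centre of its underside on the desk, +x to the hinge side. A steel rail runs in it along y: 24 wide, y -135 to 135, its top 40 above the origin. A module properly on the rail has its origin 32 above the enclosure's (channel roof on rail top). Shut, the hood clears 100 above the desk
- rail_top (a point): middle of the rail's top face; axes as the enclosure
- cover (a joint): angle of the clear hinged cover (a clear plastic hood 140 x 300, 74 high, white edges): 0 shut on the tray, 1.65 wide open, standing up at the back. Its stiff hinge keeps it at any angle; 5 N or less at the bar moves it
- cover_bar (a point): middle of the cover's blue round bar handle: 110 long along y, 10 thick, 42 in front of the hood's front face, 90 above the desk when shut; it points straight up when the cover is open. Turns with the cover
- cover_hinge (a point): middle of the cover's hinge line (along the enclosure's y), 70 behind the enclosure's centre and 30 above the desk; the bar moves on a circle of about 192 about it
- tray: orange open returns tray, 140 (x) x 120 (y) x 26 high, walls 4 thick, floor 5, fixed on the desk; origin at the centre of its underside
- router: white router box 130 x 110 x 30, a bystander; origin at the centre of its underside
- mug: blue mug, 76 wide, 90 high, handle at +y, a bystander; origin at the centre of its underside
- driver: screwdriver lying on the desk, a bystander; handle to its -x
- module_a: new white network module with a grey top panel; absent in some starts. 80 long (its x) x 36 wide (y) x 58 high, about 160 g; origin at the centre of its underside, z up. Two black feet (10 long, 9 high, centred 22 either side of the origin in x) leave a 34 wide, 8 deep channel along y that straddles the rail. Grip across the 36 width
- module_b: new white network module with a grey top panel; absent in some starts. 80 long (its x) x 36 wide (y) x 58 high, about 160 g; origin at the centre of its underside, z up. Two black feet (10 long, 9 high, centred 22 either side of the origin in x) leave a 34 wide, 8 deep channel along y that straddles the rail. Grip across the 36 width
- module_c: new white network module with a grey top panel; absent in some starts. 80 long (its x) x 36 wide (y) x 58 high, about 160 g; origin at the centre of its underside, z up. Two black feet (10 long, 9 high, centred 22 either side of the origin in x) leave a 34 wide, 8 deep channel along y that straddles the rail. Grip across the 36 width
- module_d: new white network module with a grey top panel; absent in some starts. 80 long (its x) x 36 wide (y) x 58 high, about 160 g; origin at the centre of its underside, z up. Two black feet (10 long, 9 high, centred 22 either side of the origin in x) leave a 34 wide, 8 deep channel along y that straddles the rail. Grip across the 36 width
- dead_a: dead network module, grey with a red top panel, sitting on the rail at the start; absent in some starts. 80 long (its x) x 36 wide (y) x 58 high, about 160 g; origin at the centre of its underside, z up. Two black feet (10 long, 9 high, centred 22 either side of the origin in x) leave a 34 wide, 8 deep channel along y that straddles the rail. Grip across the 36 width
- dead_b: dead network module, grey with a red top panel, sitting on the rail at the start; absent in some starts. 80 long (its x) x 36 wide (y) x 58 high, about 160 g; origin at the centre of its underside, z up. Two black feet (10 long, 9 high, centred 22 either side of the origin in x) leave a 34 wide, 8 deep channel along y that straddles the rail. Grip across the 36 width
- dead_a_mid (a point): centre of dead_a, 30 above its underside
- dead_b_mid (a point): centre of dead_b, 30 above its underside

How it is judged:
On the way, in this order (a step that is already met when the one before it is completed fails the run):
1. the cover is opened wide (beyond 1.3 rad) (value of joint cover above 1.3 rad), for 0.2 s.
2. with the cover open, dead modules are in the tray and all new modules sit on the rail (value of joint cover above 0.9 rad and x of dead_a_mid in the frame of tray between -0.066 and 0.066 m and y of dead_a_mid in the frame of tray between -0.056 and 0.056 m and z of dead_a_mid in the frame of tray between 0 and 0.055 m and x of dead_b_mid in the frame of tray between -0.066 and 0.066 m and y of dead_b_mid in the frame of tray between -0.056 and 0.056 m and z of dead_b_mid in the frame of tray between 0 and 0.055 m and x of module_a in the frame of enclosure between -0.009 and 0.009 m and y of module_a in the frame of enclosure between -0.128 and 0.128 m and z of module_a in the frame of enclosure between 0.028 and 0.036 m and angle between each of module_a, module_b, module_c, module_d's own z axis and vertical below 0.08 rad and angle between the x axis of each of module_a, module_b, module_c, module_d and the x axis of enclosure, either way round below 0.25 rad and x of module_b in the frame of enclosure between -0.009 and 0.009 m and y of module_b in the frame of enclosure between -0.128 and 0.128 m and z of module_b in the frame of enclosure between 0.028 and 0.036 m and x of module_c in the frame of enclosure between -0.009 and 0.009 m and y of module_c in the frame of enclosure between -0.128 and 0.128 m and z of module_c in the frame of enclosure between 0.028 and 0.036 m and x of module_d in the frame of enclosure between -0.009 and 0.009 m and y of module_d in the frame of enclosure between -0.128 and 0.128 m and z of module_d in the frame of enclosure between 0.028 and 0.036 m), for 0.2 s.
At the end, for the whole second after the job is handed in: Each new module on the rail: within 9 mm of its centre line and 128 mm of its middle, 28 to 36 mm above the enclosure origin, upright within 0.08 rad, square within 0.25 rad; dead ones in the tray (centre under 55 mm up); all at rest; cover shut within 0.05 rad (x of module_a in the frame of enclosure between -0.009 and 0.009 m and y of module_a in the frame of enclosure between -0.128 and 0.128 m and z of module_a in the frame of enclosure between 0.028 and 0.036 m and angle between each of module_a, module_b, module_c, module_d's own z axis and vertical below 0.08 rad and angle between the x axis of each of module_a, module_b, module_c, module_d and the x axis of enclosure, either way round below 0.25 rad and x of module_b in the frame of enclosure between -0.009 and 0.009 m and y of module_b in the frame of enclosure between -0.128 and 0.128 m and z of module_b in the frame of enclosure between 0.028 and 0.036 m and x of module_c in the frame of enclosure between -0.009 and 0.009 m and y of module_c in the frame of enclosure between -0.128 and 0.128 m and z of module_c in the frame of enclosure between 0.028 and 0.036 m and x of module_d in the frame of enclosure between -0.009 and 0.009 m and y of module_d in the frame of enclosure between -0.128 and 0.128 m and z of module_d in the frame of enclosure between 0.028 and 0.036 m and x of dead_a_mid in the frame of tray between -0.066 and 0.066 m and y of dead_a_mid in the frame of tray between -0.056 and 0.056 m and z of dead_a_mid in the frame of tray between 0 and 0.055 m and x of dead_b_mid in the frame of tray between -0.066 and 0.066 m and y of dead_b_mid in the frame of tray between -0.056 and 0.056 m and z of dead_b_mid in the frame of tray between 0 and 0.055 m and linear speed of each of module_a, module_b, module_c, module_d, dead_a, dead_b below 0.02 m/s and value of joint cover below 0.05 rad); the robot touches nothing.
It fails at once if the router is pushed more than 30 mm (distance of router from where it was at the start of the episode above 0.03 m).
It fails at once if the mug is pushed more than 30 mm (distance of mug from where it was at the start of the episode above 0.03 m).
It fails at once if the driver is pushed more than 30 mm (distance of driver from where it was at the start of the episode above 0.03 m).
Of module_a, module_b, module_c, module_d only 3 to 4 are there at a start; the rules pass over those that are not, and their reading is None.
Of dead_a, dead_b only 1 to 2 are there at a start; the rules pass over those that are not, and their reading is None.
At some moment in a run one of dead_a, dead_b may be knocked a few centimetres aside while the robot is not near it.
Once in a run the grip may slacken for a moment while it holds something.
It also fails if it takes over 210 s, if anything falls off the work surface, if the arm or the gripper's body presses on something with over 40 N, if the wrist force passes 120 N, or if a joint passes its speed limit or range.

### The arm

A 7-joint arm with a two-finger parallel gripper is mounted at the origin on the work surface. World frame = base frame: x ahead of the robot, y to its left, z up, the work surface at z = 0. Lengths are in m, angles in rad, forces in N, time in s.
With the tool pointing down it reaches from about 0.425 to 0.875 m from the base axis. Payload 4.7 kg.
Tool frame: the origin (TCP) lies midway between the tips of the shut fingers; the grasp point (between the pads) lies 19 mm behind it; z points along the fingers, y is the line along which they close (so a half turn about z gives the same grasp; the last joint's range is limited). The gripper opens to 87 mm and grips with 3 to 60 N. Pads are 19 mm wide; open, the fingers measure 117 mm over their backs; the gripper's body (75 mm by 190 mm) begins 51 mm behind the grasp point.
Start: joints at [1.315, 0.321, -0.07, 1.45, 0.023, 1.371, -0.057], TCP at [0.173, -0.627, 0.223] pointing down, gripper open.
Joint ranges: [-2.86, 2.86], [-0.3, 2.09], [-1.38, 1.24], [0.06, 2.45], [-1.56, 4.7], [0.09, 2.05], [-2.69, 2.69]. Speed limits (rad/s): [2.57, 2.57, 3.14, 3.14, 3.14, 3.14, 3.14].

### API

Orientations are given as a rotation vector (axis times angle).
In Python, from bench import ctrl gives the robot as it stands. The module is installed in compiled form; this text tells all that it offers.
- The arm moves only by the tool carry_out, never from a script. Its argument "steps" is a list of rows, each a list of 7 numbers: the turn, a rotation vector about the world's x, y, z in degrees, then the shift along the world's x, y, z in cm, then the opening, from 0 (shut) to 1 (fully open). A call has 1 to 12 rows; each row is the pose to reach, as a shift and turn from the pose commanded when the call began; what a row does not reach only later rows make up. A row lasts 1/10 s, in which the tool goes at most 50 mm and 8.59 degrees, less where a joint would pass 70% of its speed; a pose out of reach is approached as far as the arm can. A call with a gripper value outside its range is refused whole. The fingers move at their own pace and stop on an object; "squeeze" is the grip in N (left out, the last holds). Time passes only in rows, so rows that repeat a pose let the fingers close. It gives the time, the measured TCP pose, the force, the opening and the grip force at its end, in the units of the state.
- ctrl.get_state(): the state, without advancing time (a new reading comes with each control period).
- ctrl.get_image(name): name is "side" or "top"; returns a dict with "pixels" (384x512x3 uint8, red, green, blue), "camera_matrix" (3x3 intrinsics, pixels), "cam_to_world" (4x4, takes a point from camera to world coordinates). Camera axes: x right, y down, z forward; pixel columns grow to the right and rows downward; lengths in m; the calibration is good to about 2 mm. A picture is of the moment at which its call begins. There is no depth.
- ctrl.close_job(): hands the job in; it is judged then, once.
The state is a dict: "time": time; "joint_positions": joint angles; "qd": joint speeds; "joint_torque": joint torques, N m; "position": TCP position; "tool_rot": TCP orientation; "ft_force": force on the tool from outside, world axes, zero at the start; "torque": the same for the moment, N m; "grip_width": opening from 0.0 (shut) to 1.0 (fully open); "grip_force": force on a finger pad.
Only numpy, scipy, OpenCV 4.12 (cv2) and the standard library are available. Lean on these libraries where they do the work, as an engineer would, in place of code of your own. Each camera call takes 0.05 s, during which the arm holds its last target. There are 200 camera calls.

## Working session

There is one attempt and no reset: what is moved stays moved. The work goes in short steps, Python scripts to look and compute and a tool call to move; the robot and the scene stay as the last step left them, time stands still between calls to the robot, and variables do not carry over. Pictures are saved under pics/ and viewed, at most 14 in all, crops included, and the job is handed in when it is done.

Besides the shell and the picture viewer there is one more tool, called after "Call:" by a JSON object that holds its "name" and its "arguments". carry_out: Moves the arm, as the interface text tells. Its arguments: {"type":"object","properties":{"steps":{"type":"array","items":{"type":"array","items":{"type":"number"}}},"squeeze":{"type":"number"}},"required":["steps"]}

```bash
mkdir -p pics
cat > h.py <<'E'
import numpy as np, cv2, json
from bench import ctrl
def snap(name,tag):
    d=ctrl.get_image(name); p=d["pixels"]
    cv2.imwrite(f"pics/{tag}.png",cv2.cvtColor(np.asarray(p),cv2.COLOR_RGB2BGR))
    np.savez(f"pics/{tag}.npz",p=p,K=d["camera_matrix"],T=d["cam_to_world"])
    return d
def load(tag):
    z=np.load(f"pics/{tag}.npz"); return {"pixels":z["p"],"camera_matrix":z["K"],"cam_to_world":z["T"]}
def ray(d,u,v):
    K=np.array(d["camera_matrix"]);T=np.array(d["cam_to_world"])
    r=T[:3,:3]@np.linalg.solve(K,[u,v,1.]); return T[:3,3],r/np.linalg.norm(r)
def plane(d,u,v,z):
    o,r=ray(d,u,v); return o+r*(z-o[2])/r[2]
def tri(d1,p1,d2,p2):
    o1,r1=ray(d1,*p1);o2,r2=ray(d2,*p2)
    s=np.linalg.lstsq(np.c_[r1,-r2],o2-o1,rcond=None)[0]
    a=o1+s[0]*r1;b=o2+s[1]*r2; return (a+b)/2,np.linalg.norm(a-b)
def proj(d,P):
    K=np.array(d["camera_matrix"]);T=np.linalg.inv(np.array(d["cam_to_world"]))
    q=K@(T[:3,:3]@np.array(P)+T[:3,3]); return q[:2]/q[2]
E
python3 - <<'E'
from h import *
np.set_printoptions(precision=3,suppress=True)
for n in("side","top"):
    d=snap(n,n+"0"); print(n,np.array(d["camera_matrix"]),np.array(d["cam_to_world"]))
a=cv2.imread("pics/side0.png");b=cv2.imread("pics/top0.png")
for n,i in(("side",a),("top",b)): cv2.imwrite(f"pics/{n}0b.png",cv2.resize(i,(768,576),interpolation=cv2.INTER_CUBIC))
print(ctrl.get_state())
E
```

```text
side [[442.047   0.    255.29 ]
 [  0.    442.047 192.528]
 [  0.      0.      1.   ]] [[-0.847 -0.388  0.364  0.086]
 [-0.532  0.624 -0.572  0.706]
 [-0.005 -0.678 -0.735  0.984]
 [ 0.     0.     0.     1.   ]]
top [[366.625   0.    257.355]
 [  0.    366.625 192.219]
 [  0.      0.      1.   ]] [[-0.016 -0.982  0.19   0.304]
 [-1.     0.02   0.021 -0.016]
 [-0.024 -0.189 -0.982  1.234]
 [ 0.     0.     0.     1.   ]]
{'time': 0.1, 'joint_positions': array([ 1.315,  0.322, -0.07 ,  1.452,  0.023,  1.371, -0.057]), 'qd': array([-0.   , -0.003, -0.   , -0.005,  0.   ,  0.001,  0.   ]), 'joint_torque': array([  0.   , -49.257,  -0.406, -31.34 ,  -0.064,   0.039,   0.   ]), 'position': array([ 0.173, -0.626,  0.222]), 'tool_rot': array([-3.111, -0.422,  0.001]), 'ft_force': array([-0.056,  0.053, -1.106]), 'torque': array([ 0.003,  0.017, -0.059]), 'grip_force': 0.0, 'grip_width': 1.0014416896257416}
```

View pics/side0b.png

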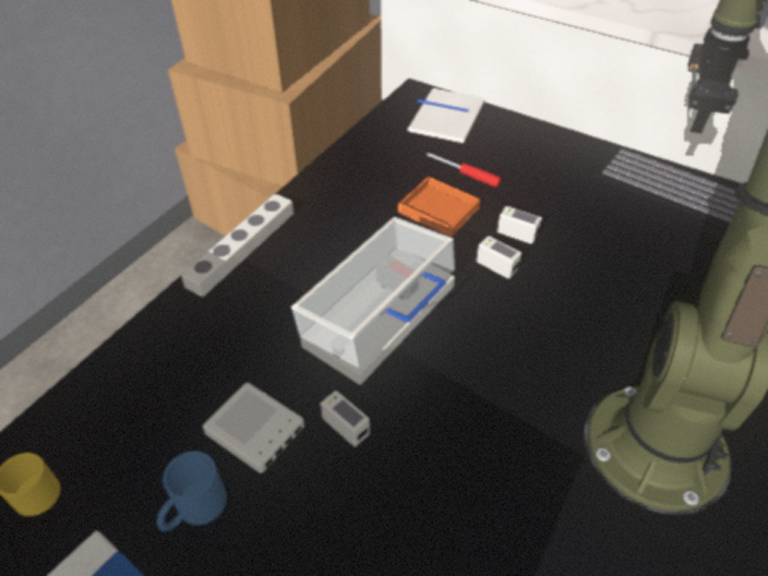

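View pics/top0b.png

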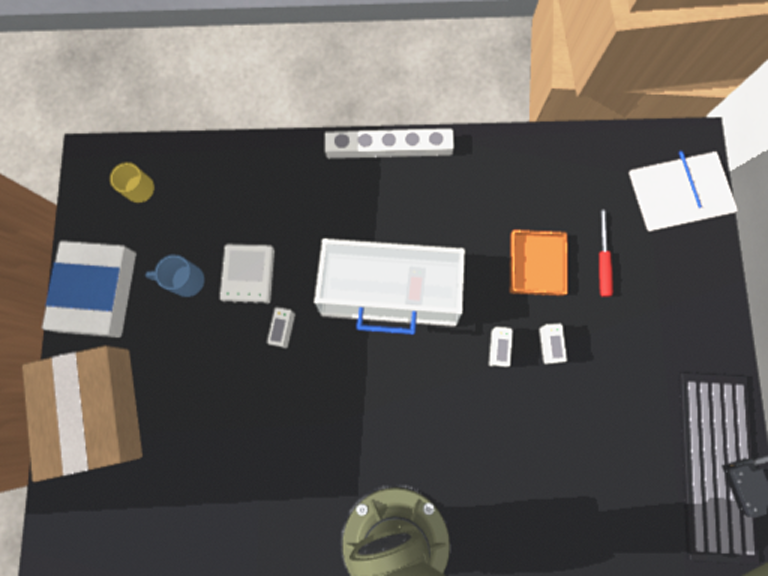

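The side view (768 px wide) shows the cover shut with its blue bar at about (415,297), one red-topped module under the hood at (400,268), the tray at (438,207), and white modules at (498,257), (520,224) and (345,417). The top view shows the same: bar (386,325), dead module (415,285), tray (539,262), new modules (501,347), (553,344) and (281,327).

Run:
```python
from h import *
np.set_printoptions(precision=4,suppress=True)
def blobs(tag,lo,hi,amin,box=None):
    d=load(tag);hsv=cv2.cvtColor(d["pixels"],cv2.COLOR_RGB2HSV)
    m=cv2.inRange(hsv,lo,hi)
    n,l,s,c=cv2.connectedComponentsWithStats(m,connectivity=8)
    for i in range(1,n):
        if s[i,4]>=amin:
            pts=np.argwhere(l==i)[:,::-1].astype(np.float32)
            r=cv2.minAreaRect(pts); print(tag,s[i],c[i].round(1),cv2.boxPoints(r).round(1).tolist())
for t in("side0","top0"):
    print("blue");blobs(t,(105,120,100),(125,255,255),20)
    print("orange");blobs(t,(5,170,120),(18,255,255),200)
    print("red");blobs(t,(0,40,120),(6,255,255),25); 
    print("white");blobs(t,(0,0,165),(179,40,255),80)
a=cv2.imread("pics/side0.png")[135:260,180:350];b=cv2.imread("pics/top0.png")[145:245,165:395]
a=cv2.resize(a,None,fx=4,fy=4,interpolation=cv2.INTER_CUBIC);b=cv2.resize(b,None,fx=3.4,fy=3.4,interpolation=cv2.INTER_CUBIC)
cv2.imwrite("pics/side0c.png",a);cv2.imwrite("pics/top0c.png",b)
```

```text
blue
side0 [258 182  38  32 157] [279.8 199. ] [[258.0, 207.0], [286.5, 178.5], [296.5, 188.5], [268.0, 217.0]]
orange
side0 [266 119  53  33 929] [292.7 135.3] [[264.20001220703125, 140.5], [274.79998779296875, 113.9000015258789], [319.0, 131.60000610351562], [308.29998779296875, 158.10000610351562]]
red
side0 [306 109  28  16 209] [319.5 116.2] [[304.6000061035156, 114.4000015258789], [307.3999938964844, 107.4000015258789], [333.70001220703125, 117.9000015258789], [330.79998779296875, 124.9000015258789]]
side0 [260 175  14   9  49] [266.4 178.8] [[259.79998779296875, 177.3000030517578], [261.8999938964844, 173.6999969482422], [273.3999938964844, 180.1999969482422], [271.29998779296875, 183.89999389648438]]
white
side0 [  253     0   235   116 18389] [370.1  44.2] [[253.0, 0.0], [487.0, 0.0], [487.0, 115.0], [253.0, 115.0]]
side0 [506  18   6  18  81] [508.9  25.2] [[506.0, 18.0], [511.0, 18.0], [511.0, 35.0], [506.0, 35.0]]
side0 [139 130  55  44 485] [167.4 150.9] [[138.5, 166.39999389648438], [185.89999389648438, 125.80000305175781], [194.5, 135.6999969482422], [147.0, 176.399993
[... 3723 characters left out ...]
5, 255.8000030517578], [474.29998779296875, 332.79998779296875], [470.5, 333.0]]
top0 [475 256   8  76 270] [478.3 292.7] [[474.29998779296875, 256.0], [478.1000061035156, 255.8000030517578], [482.3999938964844, 330.79998779296875], [478.70001220703125, 331.0]]
top0 [483 257   7  51 184] [485.7 281.2] [[482.29998779296875, 257.0], [486.0, 256.79998779296875], [489.1000061035156, 306.79998779296875], [485.3999938964844, 307.0]]
top0 [491 257   7  49 176] [493.6 280.1] [[490.29998779296875, 257.0], [493.8999938964844, 256.79998779296875], [497.1000061035156, 304.79998779296875], [493.5, 305.0]]
top0 [  0 325  18  59 829] [  7.  352.9] [[-0.0, 325.0], [17.0, 325.0], [17.0, 383.0], [0.0, 383.0]]
```

View pics/side0c.png

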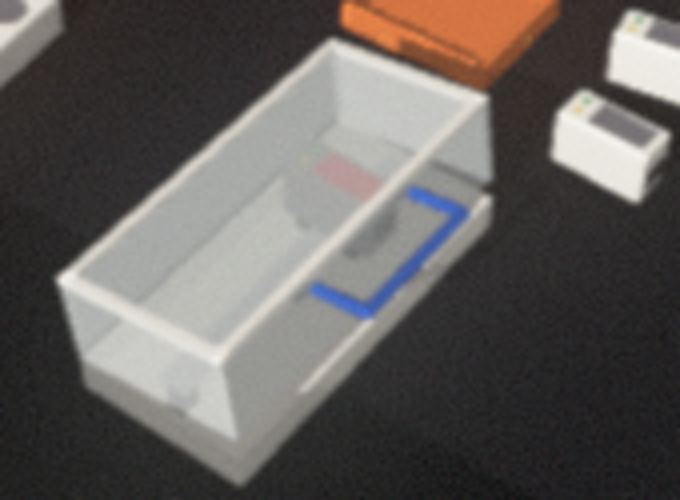

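View pics/top0c.png

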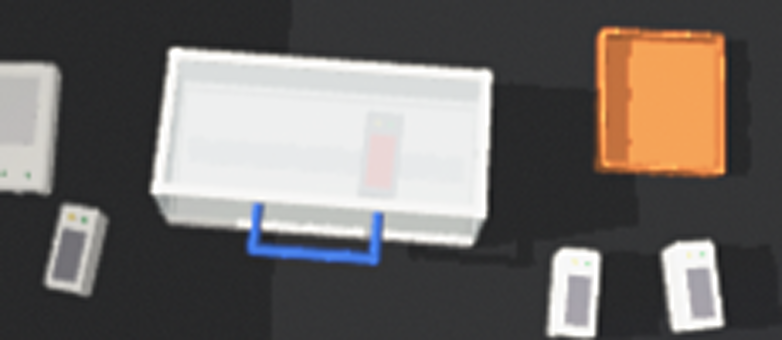

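The crops show the bar corners at side (297,188)/(272,213) and top (276,221.5)/(239,218). All four hood corners are clear in both views. I'll triangulate these points.

Run:
```python
from h import *
np.set_printoptions(precision=4,suppress=True)
S=load("side0");T=load("top0")
s=lambda x,y:(180+x/4-.375,135+y/4-.375); t=lambda x,y:(165+x/3.4-.35,145+y/3.4-.35)
P={"bar-y":(s(466,212),t(378,260)),"bar+y":(s(368,312),t(252,248)),
"hb-y":(s(335,40),t(490,69)),"hf-y":(s(490,97),t(489,215)),"hb+y":(s(60,280),t(170,48)),"hf+y":(s(220,357),t(154,193)),
"red0":(s(327,157),t(383,133)),
"m1":(s(625,128),t(577,300)),"m1tl":(s(580,90),t(556,250)),"m1tr":(s(668,140),t(600,250))}
for k,(a,b) in P.items(): print(k,*tri(S,a,T,b))
# panel contours for new modules: dark grey between
for tag,d in(("s",S),("t",T)):
    hsv=cv2.cvtColor(d["pixels"],cv2.COLOR_RGB2HSV)
    v=hsv[...,2]
    boxes={"s":[(316,156,350,188),(330,136,364,164),(210,258,250,300)],"t":[(324,215,344,246),(356,213,380,245),(174,202,198,234)]}[tag]
    for x0,y0,x1,y1 in boxes:
        sub=v[y0:y1,x0:x1]; m=cv2.inRange(sub,100,255)
        m=cv2.morphologyEx(m,cv2.MORPH_CLOSE,np.ones((2,2)))
        c=max(cv2.findContours(m,0,1)[0],key=cv2.contourArea)
        print(tag,(c[:,0]+[x0,y0]).min(0),(c[:,0]+[x0,y0]).max(0),[(float(round(a+x0,1)),float(round(b+y0,1))) for a,b in cv2.boxPoints(cv2.minAreaRect(c))])
rows=[]
def up(d,x0,y0,x1,y1): return cv2.resize(cv2.cvtColor(d["pixels"],4)[y0:y1,x0:x1],(266,298),interpolation=cv2.INTER_CUBIC)
A=[up(S,314,154,350,194),up(S,328,132,364,172),up(S,210,258,246,298)]
B=[up(T,317,212,353,252),up(T,350,209,386,249),up(T,168,200,204,240)]
cv2.imwrite("pics/mods.png",np.vstack([np.hstack(A),np.hstack(B)]))
# tray rim
```

```text
bar-y [ 0.4317 -0.0472  0.1107] 0.0031705142107392777
bar+y [0.4431 0.0661 0.1131] 0.0005489139861479559
hb-y [ 0.6066 -0.1575  0.1031] 0.0030234316445663456
hf-y [ 0.4687 -0.1481  0.119 ] 0.0014362566595879013
hb+y [0.6348 0.1429 0.1032] 0.0007631425593168966
hf+y [0.4953 0.1545 0.1254] 0.004706551397059284
red0 [ 0.5503 -0.0561  0.0941] 0.001396992199218436
m1 [ 0.3954 -0.2349  0.0547] 8.934823090442495e-05
m1tl [ 0.4329 -0.2125  0.0946] 0.010985550471173685
m1tr [ 0.4107 -0.2748  0.0154] 0.0732482436236796
s [318 158] [348 186] [(314.29998779296875, 173.8000030517578), (323.79998779296875, 155.8000030517578), (349.70001220703125, 169.39999389648438), (340.20001220703125, 187.39999389648438)]
s [332 138] [362 163] [(329.8999938964844, 155.3000030517578), (336.1000061035156, 136.6999969482422), (362.20001220703125, 145.39999389648438), (356.0, 164.0)]
s [215 262] [246 297] [(210.10000610351562, 274.79998779296875), (223.1999969482422, 259.3999938964844), (250.39999389648438, 282.79998779296875), (237.3000030517578, 298.1000061035156)]
t [327 218] [342 245] [(326.0, 244.39999389648438), (328.0, 217.6999969482422), (342.8999938964844, 218.8000030517578), (340.79998779296875, 245.5)]
t [360 216] [378 243] [(359.3999938964844, 217.60000610351562), (375.5, 215.5), (379.0, 241.6999969482422), (362.8999938964844, 243.89999389648438)]
t [179 206] [197 232] [(177.89999389648438, 229.5), (184.10000610351562, 204.5), (198.0, 208.0), (191.8000030517578, 232.89999389648438)]
```

View pics/mods.png

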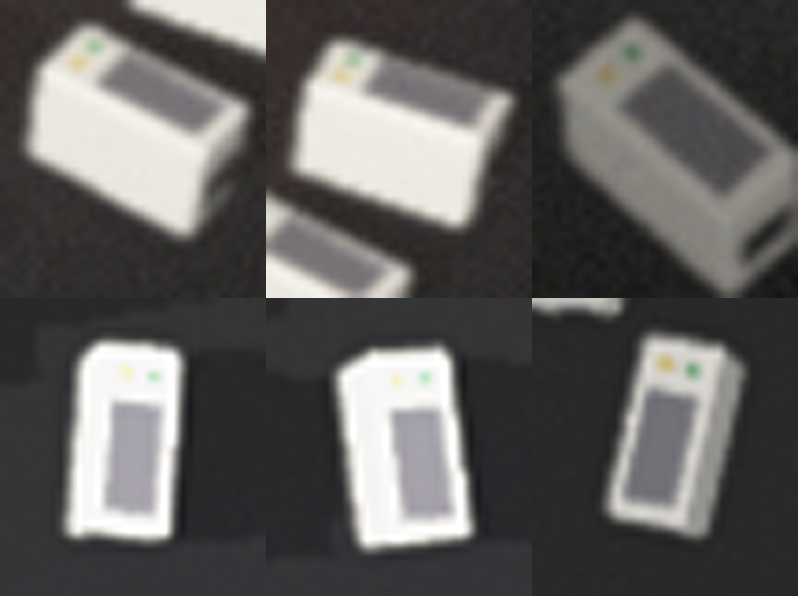

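The tiles show each module's top face with its LEDs at the +x end and its dark panel clearly visible, for example panel centres at (160,92) side and (133,458) top for the first. Next I'll check heights, and the planes for the enclosure corners.

Run:
```python
from h import *
np.set_printoptions(precision=4,suppress=True)
S=load("side0");T=load("top0")
s=lambda x,y:(180+x/4-.375,135+y/4-.375); t=lambda x,y:(165+x/3.4-.35,145+y/3.4-.35)
so=[(314,154),(328,132),(210,258)];to=[(317,212),(350,209),(168,200)]
ms=lambda i,x,y:(so[i][0]+(x-266*i)/7.389-.43,so[i][1]+y/7.45-.43)
mt=lambda i,x,y:(to[i][0]+(x-266*i)/7.389-.43,to[i][1]+(y-298)/7.45-.43)
for i,(a,b) in enumerate([([(120,52),(228,98),(195,132),(98,87)],[(161,404),(156,514),(105,512),(111,402)]),
 ([(385,62),(490,92),(465,128),(366,92)],[(441,408),(452,516),(402,520),(392,410)]),
 ([(670,68),(772,160),(725,195),(622,102)],[(698,395),(678,506),(625,500),(653,388)])]):
    print("mod",i)
    ctr=tri(S,ms(i,*np.mean(a,0)),T,mt(i,*np.mean(b,0)));print(" panel c",*ctr)
    C=[tri(S,ms(i,*p),T,mt(i,*q))[0] for p,q in zip(a,b)]
    print(np.array(C))
    for n,d,f,pts in(("s",S,ms,a),("t",T,mt,b)):
        Q=np.array([plane(d,*f(i,*p),.058)[:2] for p in pts]); ax=(Q[0]+Q[3]-Q[1]-Q[2])/2
        print(n,Q.mean(0),"len",np.linalg.norm(ax),"yaw",np.degrees(np.arctan2(ax[1],ax[0])))
print("full corners side/top on z=.058")
L=[([(90,20),(250,105),(207,155),(36,72)],[(182,345),(170,530),(None,None),(None,None)]),
([(338,38),(515,98),(475,130),(306,80)],[(448,348),(472,532),(0,0),(0,0)]),
([(635,15),(798,152),(728,215),(560,82)],[(724,348),(693,525),(608,515),(645,337)])]
for i,(a,b) in enumerate(L):
    print(i,[plane(S,*ms(i,*p),.058)[:2] for p in a]); print([plane(T,*mt(i,*p),.058)[:2] for p in b if p[0]])
print("hood")
H=[((335,40),(490,69)),((490,97),(489,215)),((60,280),(170,48)),((220,357),(154,193))]
for a,b in H: print(plane(S,*s(*a),.104)[:2],plane(T,*t(*b),.104)[:2])
for a,b in [((466,212),(378,260)),((368,312),(252,248))]: print("bar",plane(S,*s(*a),.09)[:2],plane(T,*t(*b),.09)[:2])
print("tray", [plane(T,*t(*p),.026)[:2] for p in [(600,28),(723,34),(722,174),(598,170)]])
print("encl base side", [plane(S,*s(*p),.0)[:2] for p in [(85,385),(240,485)]],"rim .03 -y front",plane(S,*s(492,200),.03)[:2],plane(S,*s(82,362),.03)[:2],plane(S,*s(240,440),.03)[:2])
print("front base top", [plane(T,*t(*p),.03)[:2] for p in [(165,222),(478,240)]])
```

```text
mod 0
 panel c [ 0.3961 -0.2349  0.0568] 0.0030166140515419312
[[ 0.4196 -0.2479  0.0569]
 [ 0.3711 -0.2429  0.0599]
 [ 0.3738 -0.2213  0.0571]
 [ 0.4203 -0.2272  0.0538]]
s [ 0.3973 -0.2333] len 0.046831152660387516 yaw -2.5790416456225635
t [ 0.3946 -0.2351] len 0.047036893244261975 yaw -6.049779480256663
mod 1
 panel c [ 0.4012 -0.3496  0.0563] 0.002911607461719726
[[ 0.425  -0.3597  0.0557]
 [ 0.3778 -0.3598  0.0605]
 [ 0.3781 -0.3395  0.0551]
 [ 0.4245 -0.3391  0.0542]]
s [ 0.4022 -0.3473] len 0.04585628156702956 yaw 4.328826152164004
t [ 0.3998 -0.3495] len 0.046466997623114834 yaw 1.301554458557411
mod 2
 panel c [0.4477 0.2446 0.0529] 0.0015816827491768929
[[0.4698 0.2295 0.0531]
 [0.4223 0.2385 0.0487]
 [0.4252 0.2606 0.0554]
 [0.474  0.2495 0.055 ]]
s [0.4468 0.2472] len 0.04956402327311947 yaw -12.958769249322307
t [0.4465 0.2431] len 0.049387472820005725 yaw -11.105042537490325
full corners side/top on z=.058
0 [array([ 0.4403, -0.257 ]), array([ 0.3631, -0.2457]), array([ 0.3659, -0.2105]), array([ 0.4454, -0.2172])]
[array([ 0.4426, -0.2588]), array([ 0.3638, -0.2491])]
[... 202 characters left out ...]
0.4141, 0.2363]), array([0.4206, 0.2678]), array([0.4959, 0.2559])]
[array([0.4895, 0.2173]), array([0.4124, 0.2295]), array([0.4174, 0.2668]), array([0.495 , 0.2524])]
hood
[ 0.6045 -0.1568] [ 0.6078 -0.1569]
[ 0.4761 -0.1628] [ 0.4702 -0.1501]
[0.6339 0.1433] [0.635  0.1429]
[0.5079 0.1413] [0.4967 0.1568]
bar [ 0.4414 -0.0646] [ 0.4325 -0.0483]
bar [0.4529 0.0492] [0.4457 0.0677]
tray [array([ 0.6688, -0.2783]), array([ 0.6597, -0.4001]), array([ 0.5177, -0.3881]), array([ 0.5242, -0.2678])]
encl base side [array([0.6241, 0.1454]), array([0.4854, 0.1581])] rim .03 -y front [ 0.4548 -0.1374] [0.6215 0.1476] [0.4929 0.145 ]
front base top [array([0.4803, 0.1571]), array([ 0.4568, -0.1473])]
```

The cover turns out to be slightly ajar, by about 0.12 rad: the bar is at (0.438, 0.0095, 0.112). The enclosure is at about (0.541, 0.000) with yaw −5.3°. I'll go to above the bar.

Call:
{"name": "carry_out", "arguments": {"steps": [[0,0,8,4,5,0,0.4],[0,0,16,9,9.5,0,0.4],[0,0,24,13,14,0,0.4],[0,0,31,18,18.5,0,0.4],[0,0,38,21,23,0,0.4],[0,0,45,23.5,27.5,0,0.4],[0,0,52,24.5,32.5,0,0.4],[0,0,58,25,37.5,0,0.4],[0,0,63,25.5,42.5,0,0.4],[0,0,66,26,47,0,0.4],[0,0,68,26.3,52,0,0.4],[0,0,69,26.5,57,0,0.4]]}}

```text
time: 1.3
position: [0.4337, -0.1093, 0.2223]
tool_rot: [2.325, 2.113, -0.0]
ft_force: [0.2, 0.5, -0.1]
grip_width: 0.401
grip_force: 0.0
```

Call:
{"name": "carry_out", "arguments": {"steps": [[0,0,0.2,0,4,0,0.4],[0,0,0.2,0,6.6,0,0.4],[0,0,0.2,0,6.6,0,0.4]]}}

```text
time: 1.6
position: [0.4338, -0.0411, 0.2226]
tool_rot: [2.315, 2.124, -0.0]
ft_force: [-0.8, 0.5, 0.3]
grip_width: 0.403
grip_force: 0.0
```

Call:
{"name": "carry_out", "arguments": {"steps": [[0,0,0,0.4,3.5,0,0.4],[0,0,0,0.4,5,0,0.4],[0,0,0,0.4,5,-2,0.4],[0,0,0,0.4,5,-5,0.4],[0,0,0,0.4,5,-7,0.4],[0,0,0,0.4,5,-7,0.4]]}}

```text
time: 2.2
position: [0.4355, 0.0038, 0.1499]
tool_rot: [-2.32, -2.112, 0.006]
ft_force: [0.1, -0.2, 0.0]
grip_width: 0.398
grip_force: 0.0
```

Run:
```python
from h import *
for n in("side","top"): snap(n,n+"1")
a=cv2.imread("pics/side1.png")[110:260,180:380];b=cv2.imread("pics/top1.png")[130:280,190:350]
cv2.imwrite("pics/v1.png",np.hstack([cv2.resize(a,(400,300)),cv2.resize(b,(400,375))[:300]]))
print(ctrl.get_state()["joint_positions"],ctrl.get_state()["position"])
```

```text
[ 0.74353958 -0.07623126 -0.77161659  2.0159431  -0.05778866  1.18131584
 -0.09859695] [0.43794404 0.00407988 0.15280063]
```

View pics/v1.png

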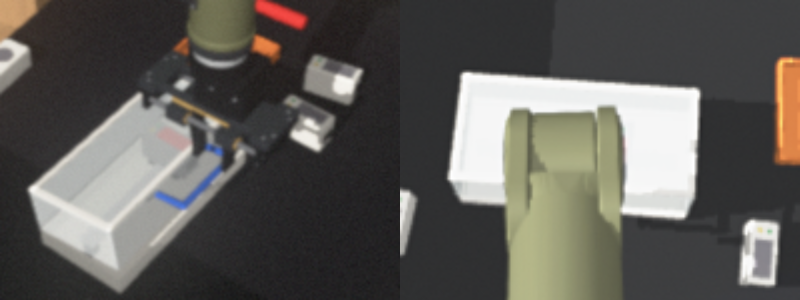

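The fingers are poised over the blue bar, one either side, around (190,140) and (230,155) in the side crop. Now I'll go down and grip.

Call:
{"name": "carry_out", "arguments": {"steps": [[0,0,0,0,0.5,-3,0.4],[0,0,0,0,0.5,-6,0.4],[0,0,0,0,0.5,-6,0.4],[0,0,0,0,0.5,-6,0],[0,0,0,0,0.5,-6,0],[0,0,0,0,0.5,-6,0],[0,0,0,0,0.5,-6,0]], "squeeze": 15}}

```text
time: 3.0
position: [0.4372, 0.0095, 0.0935]
tool_rot: [-2.322, -2.115, 0.003]
ft_force: [-9.7, 0.8, 5.5]
grip_width: 0.124
grip_force: 4.8
```

Call:
{"name": "carry_out", "arguments": {"steps": [[0,0,0,0.7,-0.1,1.4,0],[0,0,0,1.6,-0.1,2.8,0],[0,0,0,2.6,-0.2,4.1,0],[0,0,0,3.8,-0.3,5.4,0],[0,0,0,5.0,-0.5,6.5,0],[0,0,0,6.3,-0.6,7.5,0],[0,0,0,7.7,-0.7,8.4,0],[0,0,0,9.2,-0.9,9.2,0],[0,0,0,10.7,-1.0,9.8,0]], "squeeze": 15}}

```text
time: 3.9
position: [0.5441, -0.0007, 0.192]
tool_rot: [-2.322, -2.115, 0.005]
ft_force: [-4.3, -0.8, 2.7]
grip_width: 0.108
grip_force: 15.0
```

Call:
{"name": "carry_out", "arguments": {"steps": [[0,0,0,1.6,-0.1,0.5,0],[0,0,0,3.2,-0.3,0.9,0],[0,0,0,4.9,-0.4,1.1,0],[0,0,0,6.5,-0.6,1.1,0],[0,0,0,8.2,-0.8,1.1,0],[0,0,0,9.9,-0.9,0.9,0],[0,0,0,11.5,-1.1,0.5,0],[0,0,0,12.4,-1.2,0.2,0],[0,0,0,12.4,-1.2,0.2,0],[0,0,0,12.4,-1.2,0.2,0]]}}

```text
time: 4.9
position: [0.6695, -0.0124, 0.1929]
tool_rot: [2.322, 2.115, 0.002]
ft_force: [1.9, 0.6, 0.2]
grip_width: 0.109
grip_force: 15.0
```

Call:
{"name": "carry_out", "arguments": {"steps": [[0,0,0,0,0,0,0.35],[0,0,0,0,0,0,0.35],[0,0,0,0,0,3,0.35],[0,0,0,0,0,8,0.35],[0,0,0,-2,-5,8,0.5],[0,0,0,-5,-9,8,0.5],[0,0,0,-9,-12,8,0.5],[0,0,0,-14,-14,8,0.5],[0,0,0,-16,-18,8,0.5],[0,0,0,-18,-22,8,0.5],[0,0,0,-18,-22,8,0.5]]}}

```text
time: 6.0
position: [0.4839, -0.2404, 0.2724]
tool_rot: [2.335, 2.1, -0.009]
ft_force: [-0.6, 0.2, 0.1]
grip_width: 0.5
grip_force: 0.0
```

Run:
```python
from h import *
for n in("side","top"): snap(n,n+"2")
a=cv2.imread("pics/side2.png")[110:260,180:380];b=cv2.imread("pics/top2.png")[130:250,190:350]
cv2.imwrite("pics/v2.png",np.hstack([cv2.resize(a,(400,300)),cv2.resize(b,(400,300))]))
s=ctrl.get_state();print(s["joint_positions"],s["position"],s["tool_rot"])
```

```text
[ 1.02457291  0.1102174  -0.67428951  1.62653734  0.0697946   1.42965978
  0.24661665] [ 0.48769794 -0.23342639  0.27261334] [-2.32608065e+00 -2.11122444e+00  8.77007201e-04]
```

View pics/v2.png

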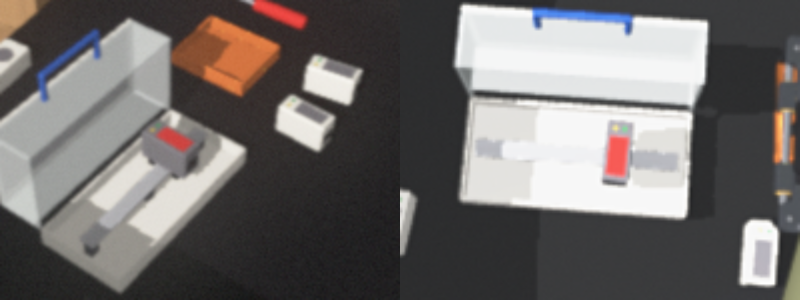

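The cover stands wide open with the bar at the top. One dead module sits on the rail at crop top-view (618,152), and the rail runs from (478,148) to (680,160). I'll enlarge for precise measuring.

Run:
```python
from h import *
np.set_printoptions(precision=4,suppress=True)
S=load("side2");T=load("top2")
a=cv2.cvtColor(S["pixels"],4)[160:260,198:318];b=cv2.cvtColor(T["pixels"],4)[165:219,215:331]
a=cv2.resize(a,None,fx=3.3,fy=3.3,interpolation=2);b=cv2.resize(b,None,fx=6.8,fy=4.8,interpolation=2)
b=cv2.resize(cv2.cvtColor(T["pixels"],4)[165:219,215:331],None,fx=4.9,fy=4.9,interpolation=2)
o=np.zeros((600,800,3),np.uint8);o[:b.shape[0],:b.shape[1]]=b;o[268:268+a.shape[0],:a.shape[1]]=a
cv2.imwrite("pics/v3.png",o);print(a.shape,b.shape)
for d in(S,T):
    hsv=cv2.cvtColor(d["pixels"],cv2.COLOR_RGB2HSV)
    m=cv2.inRange(hsv,(0,120,110),(6,255,255))|cv2.inRange(hsv,(172,120,110),(179,255,255))
    n,l,s,c=cv2.connectedComponentsWithStats(m)
    for i in range(1,n):
        if s[i,4]>15: print(s[i],c[i],cv2.boxPoints(cv2.minAreaRect(np.argwhere(l==i)[:,::-1].astype(np.float32))).tolist())
```

```text
(330, 396, 3) (265, 568, 3)
[306 109  28  16 215] [319.4419 116.2093] [[304.7930908203125, 114.5172348022461], [307.68963623046875, 107.2758560180664], [333.89654541015625, 117.75861358642578], [331.0, 124.99999237060547]]
[259 174  17  12 105] [266.8667 179.1238] [[257.9538879394531, 177.83078002929688], [261.2769470214844, 172.015380859375], [275.4923400878906, 180.13845825195312], [272.1692810058594, 185.953857421875]]
[273 185   8  15 109] [276.4679 191.9817] [[273.0, 185.0], [280.0, 185.0], [280.0, 199.0], [273.0, 199.0]]
```

View pics/v3.png

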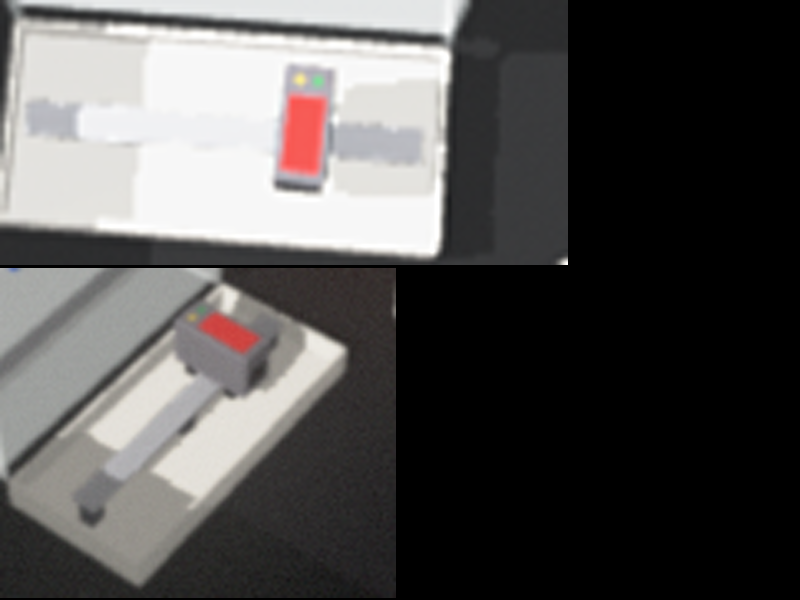

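The enlargement shows the rail's centre line in the top tile from (27,118) to (423,146) and its +y end in the side tile at about (91,496). The tray rim corners and the red panel are also clear.

Run:
```python
from h import *
np.set_printoptions(precision=4,suppress=True)
S=load("side2");T=load("top2")
s=lambda x,y:(198+x/3.3-.35,160+(y-268)/3.3-.35); t=lambda x,y:(215+x/4.9-.4,165+y/4.9-.4)
A=plane(T,*t(27,118),.04);B=plane(T,*t(423,146),.04);e=A-B
print("rail top ends",A,B,np.linalg.norm(e),"mid",(A+B)/2,"yaw",np.degrees(np.arctan2(-e[0],e[1])))
print("side rail +y end",plane(S,*s(91,496),.04),"tri",tri(S,s(91,496),T,t(27,118)))
print("red",*tri(S,(266.87,179.12),T,(276.47,191.98)))
for p,z in [((20,20),.03),((447,45),.03),((438,255),.0),((0,222),.0)]: print("corner",plane(T,*t(*p),z))
for p,z in [((10,487),.03),((138,570),.03),((347,348),.03),((140,587),0)]: print("sc",plane(S,*s(*p),z))
# dead top corners
for p in [(288,65),(335,68),(325,183),(277,180)]: print("dead t",plane(T,*t(*p),.09)[:2])
for p in [(210,303),(278,338),(238,365),(175,318)]: print("dead s",plane(S,*s(*p),.09)[:2])
# tray rim corners from side0
d=load("side0");hsv=cv2.cvtColor(d["pixels"],cv2.COLOR_RGB2HSV);m=cv2.inRange(hsv,(5,150,80),(20,255,255))
c=max(cv2.findContours(m,0,1)[0],key=cv2.contourArea);print(cv2.approxPolyDP(c,3,True)[:,0].tolist())
m=cv2.inRange(cv2.cvtColor(load("top0")["pixels"],cv2.COLOR_RGB2HSV),(5,150,80),(20,255,255))
c=max(cv2.findContours(m,0,1)[0],key=cv2.contourArea);q=cv2.boxPoints(cv2.minAreaRect(c));print(q.tolist(),[plane(load("top0"),*p,.026)[:2] for p in q], plane(load("top0"),*q.mean(0),.026))
```

```text
rail top ends [0.5499 0.133  0.04  ] [ 0.5251 -0.1348  0.04  ] 0.26893519739222393 mid [ 0.5375 -0.0009  0.04  ] yaw -5.289177862116839
side rail +y end [0.5508 0.1276 0.04  ] tri (array([0.5479, 0.1319, 0.0469]), np.float64(0.0011299326604772997))
red [ 0.5271 -0.0522  0.0877] 0.003003313881186941
corner [0.6214 0.1394 0.03  ]
corner [ 0.5972 -0.1549  0.03  ]
corner [ 0.456  -0.1461  0.    ]
corner [0.4847 0.1566 0.    ]
sc [0.6183 0.1493 0.03  ]
sc [0.4817 0.1627 0.03  ]
sc [ 0.4557 -0.1403  0.03  ]
sc [ 0.4836  0.1587 -0.    ]
dead t [ 0.5714 -0.044 ]
dead t [ 0.5687 -0.0745]
dead t [ 0.4929 -0.0659]
dead t [ 0.4955 -0.035 ]
dead s [ 0.5596 -0.0721]
dead s [ 0.488  -0.0665]
dead s [ 0.5008 -0.0213]
dead s [ 0.5757 -0.0404]
[[284, 118], [265, 140], [300, 156], [315, 142], [319, 132]]
[[338.68292236328125, 195.1959686279297], [340.14727783203125, 152.7292022705078], [378.412109375, 154.04869079589844], [376.94775390625, 196.5154571533203]] [array([ 0.5224, -0.2616]), array([ 0.6694, -0.275 ]), array([ 0.6617, -0.404 ]), array([ 0.5154, -0.3878])] [ 0.5914 -0.3321  0.026 ]
```

The rail's middle is at about (0.538, −0.0015) with yaw −5.3°. The dead module is at (0.533, −0.0535), with its top measured at 0.088, and the tray is at (0.593, −0.333). Next I'll pick up the dead module.

Call:
{"name": "carry_out", "arguments": {"steps": [[0,0,-8,0,2,-1,0.75],[0,0,-16,1,5,-2,0.75],[0,0,-24,2,8,-4,0.75],[0,0,-32,3,11,-6,0.75],[0,0,-40,4,14,-8,0.75],[0,0,-48,4.5,17,-10,0.75],[0,0,-56,4.5,18,-12,0.75],[0,0,-64,4.5,18,-12,0.75],[0,0,-72,4.5,18,-12,0.75],[0,0,-80,4.5,18,-12,0.75],[0,0,-87,4.5,18,-12,0.75],[0,0,-90.3,4.5,18,-12,0.75]]}}

```text
time: 7.3
position: [0.5339, -0.0497, 0.1526]
tool_rot: [-3.137, 0.155, 0.001]
ft_force: [0.2, 0.5, -0.1]
grip_width: 0.749
grip_force: 0.0
```

Call:
{"name": "carry_out", "arguments": {"steps": [[0,0,0,0,0,0,0.75],[0,0,0,0,0,0,0.75]]}}

```text
time: 7.5
position: [0.5339, -0.0508, 0.1526]
tool_rot: [-3.138, 0.148, 0.0]
ft_force: [-0.8, -0.1, 0.7]
grip_width: 0.753
grip_force: 0.0
```

```bash
cat >> h.py <<'E'
def st():
    from scipy.spatial.transform import Rotation as R
    s=ctrl.get_state();m=R.from_rotvec(s["tool_rot"]).as_matrix()
    print("t",round(s["time"],2),"pos",s["position"].round(4),"yaw",np.degrees(np.arctan2(m[1,0],m[0,0])).round(2),"tz",m[:,2].round(3),"q",s["joint_positions"].round(2),"f",s["ft_force"].round(1),"w",round(s["grip_width"]*87,1),"gf",round(s["grip_force"],1))
def red():
    out=[]
    for n in("side","top"):
        d=snap(n,n+"r");hsv=cv2.cvtColor(d["pixels"],cv2.COLOR_RGB2HSV)
        m=cv2.inRange(hsv,(0,120,110),(6,255,255))|cv2.inRange(hsv,(172,120,110),(179,255,255))
        k,l,s,c=cv2.connectedComponentsWithStats(m)
        out.append([(c[i].round(1).tolist(),int(s[i,4])) for i in range(1,k) if s[i,4]>15])
    print(out)
E
python3 -c "
from h import *
st();red()"
```

```text
t 7.5 pos [ 0.5339 -0.0508  0.1526] yaw -5.42 tz [-0.  0. -1.] q [ 0.67  0.18 -0.68  1.8   0.12  1.2  -1.72] f [-0.8 -0.1  0.7] w 65.5 gf 0.0
[[([319.2, 116.0], 186), ([266.8, 179.0], 105)], [([403.5, 182.3], 253)]]
```

Call:
{"name": "carry_out", "arguments": {"steps": [[0,0,-0.5,0,-0.2,-4,0.75],[0,0,-0.5,0,-0.2,-8,0.75],[0,0,-0.5,0,-0.2,-10.1,0.75],[0,0,-0.5,0,-0.2,-10.1,0.75],[0,0,-0.5,0,-0.2,-10.1,0.3],[0,0,-0.5,0,-0.2,-10.1,0.3],[0,0,-0.5,0,-0.2,-10.1,0.3],[0,0,-0.5,0,-0.2,-10.1,0.3],[0,0,-0.5,0,-0.2,-10.1,0.3],[0,0,-0.5,0,-0.2,-10.1,0.3]], "squeeze": 25}}

```text
time: 8.6
position: [0.5347, -0.054, 0.0526]
tool_rot: [-3.137, 0.168, -0.002]
ft_force: [-1.1, 1.5, 5.6]
grip_width: 0.413
grip_force: 25.0
```

Call:
{"name": "carry_out", "arguments": {"steps": [[0,0,0,0,0,4,0.3],[0,0,0,0,0,8,0.3],[0,0,0,1,-4,10,0.3],[0,0,1,2,-9,10,0.3],[0,0,1,3,-13.5,10,0.3],[0,0,1,4,-18,10,0.3],[0,0,1,5,-22.5,10,0.3],[0,0,1,5.8,-27,10,0.3],[0,0,1,5.8,-27.9,10,0.3],[0,0,1,5.8,-27.9,10,0.3],[0,0,1,5.8,-27.9,8,0.3],[0,0,1,5.8,-27.9,6,0.3]]}}

```text
time: 9.8
position: [0.5927, -0.3309, 0.1117]
tool_rot: [-3.138, 0.137, -0.002]
ft_force: [-0.7, 0.6, -1.1]
grip_width: 0.41
grip_force: 25.0
```

```bash
python3 -c "
from h import *
st();red()"
```

```text
t 9.8 pos [ 0.5927 -0.3309  0.1117] yaw -4.99 tz [ 0.001  0.001 -1.   ] q [ 0.85  0.5  -0.51  1.49  0.25  1.22 -1.36] f [-0.7  0.6 -1.1] w 35.6 gf 25.0
[[([301.4, 106.1], 30), ([321.1, 116.8], 178)], [([367.7, 174.5], 30)]]
```

Call:
{"name": "carry_out", "arguments": {"steps": [[0,0,0,0,-0.2,-4,0.3],[0,0,0,0,-0.2,-7,0.3],[0,0,0,0,-0.2,-8.4,0.3],[0,0,0,0,-0.2,-8.4,0.3],[0,0,0,0,-0.2,-8.4,0.65],[0,0,0,0,-0.2,-8.4,0.65],[0,0,0,0,-0.2,-8.4,0.65],[0,0,0,0,-0.2,-5,0.65],[0,0,0,0,-0.2,0,0.65],[0,0,0,0,-0.2,4,0.65]]}}

```text
time: 10.9
position: [0.5926, -0.3356, 0.1549]
tool_rot: [3.137, -0.141, 0.004]
ft_force: [0.9, 0.1, 1.6]
grip_width: 0.647
grip_force: 0.0
```

```bash
python3 -c "
from h import *
st();red()"
```

```text
t 10.9 pos [ 0.5926 -0.3356  0.1549] yaw -5.14 tz [ 0.002 -0.001 -1.   ] q [ 0.86  0.47 -0.52  1.44  0.24  1.29 -1.34] f [0.9 0.1 1.6] w 56.3 gf 0.0
[[([319.9, 116.5], 206), ([296.3, 126.0], 83)], [([362.3, 173.8], 114)]]
```

Call:
{"name": "carry_out", "arguments": {"steps": [[0,0,2,-4,-0.3,0,0.75],[0,0,4,-8.5,-0.6,-1,0.75],[0,0,8,-13,-1,-2,0.75],[0,0,8,-17,-1.2,-4,0.75],[0,0,8,-18.3,-1.2,-6,0.75],[0,0,8,-18.3,-1.2,-6,0.75],[0,0,8,-18.3,-1.2,-6,0.75]]}}

```text
time: 11.7
position: [0.41, -0.3475, 0.0925]
tool_rot: [3.14, 0.079, 0.002]
ft_force: [0.7, 0.8, 1.2]
grip_width: 0.748
grip_force: 0.0
```

```bash
python3 -c "
from h import *
st()
d=load('topr');print(plane(d,362.3,173.8,.063),proj(d,[.593,-.3336,.026]))"
```

```text
t 11.7 pos [ 0.41   -0.3475  0.0925] yaw 2.87 tz [ 0.002 -0.001 -1.   ] q [ 1.13  0.23 -0.53  1.87  0.13  1.08 -0.97] f [0.7 0.8 1.2] w 65.1 gf 0.0
[ 0.58512313 -0.33477037  0.063     ] [358.96064239 174.1564877 ]
```

Call:
{"name": "carry_out", "arguments": {"steps": [[0,0,0,0,0,-4,0.75],[0,0,0,0,0,-6.5,0.75],[0,0,0,0,0,-7.3,0.75],[0,0,0,0,0,-7.3,0.75],[0,0,0,0,0,-7.3,0.3],[0,0,0,0,0,-7.3,0.3],[0,0,0,0,0,-7.3,0.3],[0,0,0,0,0,-7.3,0.3],[0,0,0,0,0,-7.3,0.3],[0,0,0,0,0,-3,0.3],[0,0,0,0,0,1,0.3],[0,0,0,0,0,5,0.3]]}}

```text
time: 12.9
position: [0.4085, -0.347, 0.1427]
tool_rot: [-3.14, -0.079, 0.001]
ft_force: [0.8, -1.2, -0.9]
grip_width: 0.411
grip_force: 25.0
```

```bash
python3 -c "
from h import *
st()
for n in('side','top'):
    d=snap(n,n+'3');cv2.imwrite('pics/%s3.png'%n,cv2.cvtColor(d['pixels'],4))
s=cv2.imread('pics/side3.png')[110:220,250:370];t=cv2.imread('pics/top3.png')[150:260,310:430]
cv2.imwrite('pics/v4.png',np.hstack([cv2.resize(s,(400,367)),cv2.resize(t,(400,367))]))"
```

```text
t 12.9 pos [ 0.4085 -0.347   0.1427] yaw 2.87 tz [-0.001  0.001 -1.   ] q [ 1.15  0.17 -0.54  1.82  0.1   1.18 -0.94] f [ 0.8 -1.2 -0.9] w 35.8 gf 25.0
```

Call:
{"name": "carry_out", "arguments": {"steps": [[0,0,0,2,3.5,0,0.3],[0,0,-2,4,7.5,0,0.3],[0,0,-4,6,11.5,0,0.3],[0,0,-8.2,8,16,0,0.3],[0,0,-8.2,10,20.5,0,0.3],[0,0,-8.2,12.2,25,0,0.3],[0,0,-8.2,12.2,26.1,-1,0.3],[0,0,-8.2,12.2,26.1,-3,0.3],[0,0,-8.2,12.2,26.1,-5,0.3],[0,0,-8.2,12.2,26.1,-6,0.3],[0,0,-8.2,12.2,26.1,-6,0.3],[0,0,-8.2,12.2,26.1,-6,0.3]]}}

```text
time: 14.2
position: [0.531, -0.0867, 0.0817]
tool_rot: [-3.138, 0.147, -0.0]
ft_force: [0.3, 0.2, -1.2]
grip_width: 0.414
grip_force: 25.0
```

```bash
python3 -c "
from h import *
st()
s=cv2.cvtColor(snap('side','side4')['pixels'],4)[140:240,230:330];t=cv2.cvtColor(snap('top','top4')['pixels'],4)[155:255,240:340]
cv2.imwrite('pics/v4.png',np.hstack([cv2.resize(s,(400,400),interpolation=2),cv2.resize(t,(400,400),interpolation=2)]))"
```

```text
t 14.2 pos [ 0.531  -0.0867  0.0817] yaw -5.37 tz [ 0.  0. -1.] q [ 0.75  0.28 -0.72  1.87  0.21  1.07 -1.71] f [ 0.3  0.2 -1.2] w 36.0 gf 25.0
```

View pics/v4.png

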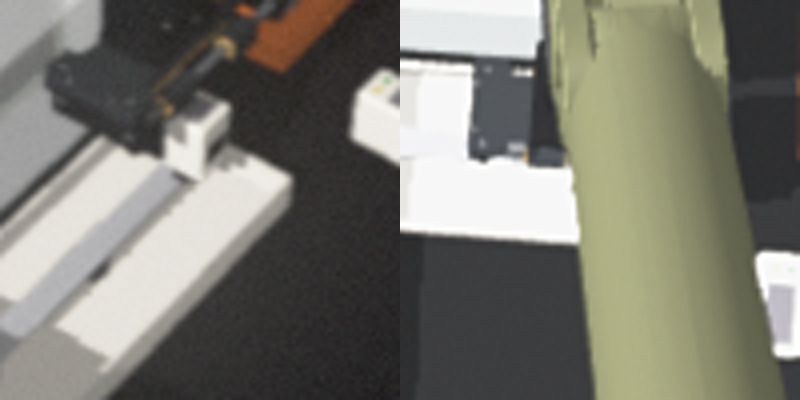

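In the side tile the module hangs squarely over the rail at (195,150), with its near foot at about (190,178) beyond the rail's front edge. I'll lower it.

Call:
{"name": "carry_out", "arguments": {"steps": [[0,0,0,0,0,-1,0.3],[0,0,0,0,0,-2,0.3],[0,0,0,0,0,-2.7,0.3],[0,0,0,0,0,-3,0.3],[0,0,0,0,0,-3,0.3]]}}

```text
time: 14.8
position: [0.5307, -0.0863, 0.0513]
tool_rot: [-3.138, 0.146, 0.001]
ft_force: [-0.0, 0.7, -2.0]
grip_width: 0.409
grip_force: 25.0
```

Call:
{"name": "carry_out", "arguments": {"steps": [[0,0,0,0,0,0,0.65],[0,0,0,0,0,0,0.65],[0,0,0,0,0,3,0.65],[0,0,0,0,0,7,0.65],[0,0,0,-2,-3,9,0.65],[0,0,0,-5,-7,9,0.75],[0,0,-0.8,-9,-11,9,0.75],[0,0,-0.8,-12.6,-14.9,6,0.75],[0,0,-0.8,-12.6,-14.9,4,0.75],[0,0,-0.8,-12.6,-14.9,4,0.75],[0,0,-0.8,-12.6,-14.9,4,0.75]]}}

```text
time: 15.9
position: [0.4057, -0.2346, 0.092]
tool_rot: [-3.136, 0.168, -0.001]
ft_force: [0.1, -0.1, 0.6]
grip_width: 0.748
grip_force: 0.0
```

```bash
python3 -c "
from h import *
st()
s=cv2.cvtColor(snap('side','side5')['pixels'],4)[140:240,230:330];t=cv2.cvtColor(snap('top','top5')['pixels'],4)[155:255,240:340]
cv2.imwrite('pics/v5.png',np.hstack([cv2.resize(s,(400,400),interpolation=2),cv2.resize(t,(400,400),interpolation=2)]))"
```

```text
t 15.9 pos [ 0.4057 -0.2346  0.092 ] yaw -6.12 tz [ 0.001  0.001 -1.   ] q [ 1.06  0.08 -0.61  2.02  0.05  1.05 -1.25] f [ 0.1 -0.1  0.6] w 65.1 gf 0.0
```

View pics/v5.png

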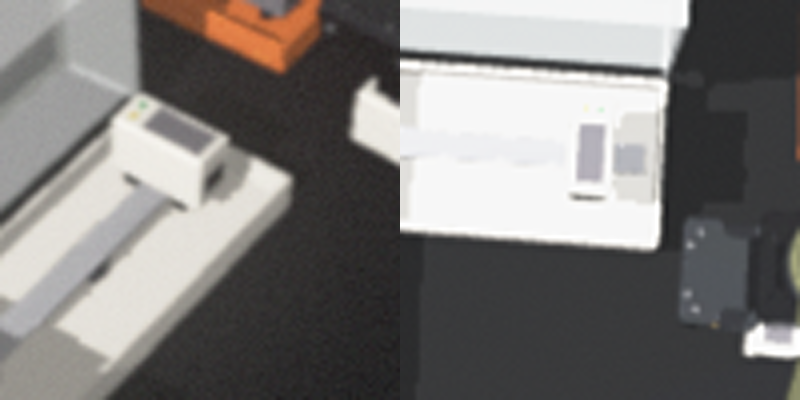

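The first module sits square and flat across the rail (side tile (165,150), top tile (592,152)). Now I'll pick up the second.

Call:
{"name": "carry_out", "arguments": {"steps": [[0,0,0,-0.1,0,-4,0.75],[0,0,0,-0.1,0,-6.5,0.75],[0,0,0,-0.1,0,-7.2,0.75],[0,0,0,-0.1,0,-7.2,0.75],[0,0,0,-0.1,0,-7.2,0.3],[0,0,0,-0.1,0,-7.2,0.3],[0,0,0,-0.1,0,-7.2,0.3],[0,0,0,-0.1,0,-7.2,0.3],[0,0,0,-0.1,0,-7.2,0.3],[0,0,0,-0.1,0,-3,0.3],[0,0,0,-0.1,0,1,0.3],[0,0,0,-0.1,0,5,0.3]]}}

```text
time: 17.2
position: [0.4035, -0.235, 0.1427]
tool_rot: [-3.137, 0.168, 0.001]
ft_force: [1.0, -1.5, -1.7]
grip_width: 0.412
grip_force: 24.9
```

Call:
{"name": "carry_out", "arguments": {"steps": [[0,0,0,2,4,0,0.3],[0,0,0,4,8,0,0.3],[0,0,0.8,6,12,0,0.3],[0,0,0.8,8,16,0,0.3],[0,0,0.8,11,20,0,0.3],[0,0,0.8,13.3,23.3,0,0.3],[0,0,0.8,13.3,23.3,-1,0.3],[0,0,0.8,13.3,23.3,-3,0.3],[0,0,0.8,13.3,23.3,-5,0.3],[0,0,0.8,13.3,23.3,-6,0.3],[0,0,0.8,13.3,23.3,-6,0.3],[0,0,0.8,13.3,23.3,-6,0.3]]}}

```text
time: 18.4
position: [0.5371, -0.0027, 0.082]
tool_rot: [3.138, -0.147, 0.0]
ft_force: [-0.3, 0.3, 0.0]
grip_width: 0.413
grip_force: 24.9
```

```bash
python3 -c "
from h import *
st()
s=cv2.cvtColor(snap('side','side6')['pixels'],4)[140:250,210:320];t=cv2.cvtColor(snap('top','top6')['pixels'],4)[155:255,240:340]
"
```

```text
t 18.4 pos [ 0.5371 -0.0027  0.082 ] yaw -5.37 tz [ 0. -0. -1.] q [ 0.68  0.3  -0.83  1.87  0.25  1.08 -1.9 ] f [-0.3  0.3  0. ] w 36.0 gf 24.9
```

Call:
{"name": "carry_out", "arguments": {"steps": [[0,0,0,0.1,0,-1,0.3],[0,0,0,0.1,0,-2,0.3],[0,0,0,0.1,0,-2.7,0.3],[0,0,0,0.1,0,-3,0.3],[0,0,0,0.1,0,-3,0.3],[0,0,0,0.1,0,-3,0.3]]}}

```text
time: 19.1
position: [0.5372, -0.0025, 0.0521]
tool_rot: [3.137, -0.146, -0.003]
ft_force: [-4.5, -0.2, 8.2]
grip_width: 0.407
grip_force: 24.9
```

Call:
{"name": "carry_out", "arguments": {"steps": [[0,0,0,0,0,0,0.65],[0,0,0,0,0,0,0.65],[0,0,0,0,0,3,0.65],[0,0,0,0,0,7,0.65],[0,0,0,-2,3,10,0.65],[0,0,0,-5,6,10,0.65],[0,0,8,-8.3,10,10,0.75],[0,0,16,-8.3,14,10,0.75],[0,0,24,-8.3,18,10,0.75],[0,0,32,-8.3,22,10,0.75],[0,0,40,-8.3,24.5,10,0.75],[0,0,48,-8.3,24.5,10,0.75]]}}

```text
time: 20.3
position: [0.4536, 0.2476, 0.1519]
tool_rot: [-2.916, -1.16, -0.002]
ft_force: [0.4, 0.4, 0.3]
grip_width: 0.752
grip_force: 0.0
```

Call:
{"name": "carry_out", "arguments": {"steps": [[0,0,8,0,0,0,0.75],[0,0,16,0,0,0,0.75],[0,0,24,0,0,0,0.75],[0,0,32,0,0,0,0.75],[0,0,40,0,0,0,0.75],[0,0,48,0,0,0,0.75],[0,0,56,0,0,0,0.75],[0,0,64,0,0,0,0.75],[0,0,72,0,0,0,0.75],[0,0,80,0,0,0,0.75],[0,0,88,0,0,0,0.75],[0,0,96,0,0,0,0.75]]}}

```text
time: 21.5
position: [0.455, 0.2426, 0.1513]
tool_rot: [-1.101, -2.942, -0.001]
ft_force: [0.4, -0.0, 0.1]
grip_width: 0.752
grip_force: 0.0
```

Call:
{"name": "carry_out", "arguments": {"steps": [[0,0,8,0,0,0,0.75],[0,0,16,0,0,0,0.75],[0,0,24,0,0,0,0.75],[0,0,30,0,0,0,0.75],[0,0,30,0,0,0,0.75],[0,0,30,0,0,0,0.75]]}}

```text
time: 22.1
position: [0.4549, 0.2426, 0.1514]
tool_rot: [-0.314, -3.126, -0.0]
ft_force: [-0.4, -0.4, 0.7]
grip_width: 0.754
grip_force: 0.0
```

```bash
python3 -c "
from h import *
st()
s=cv2.cvtColor(snap('side','side7')['pixels'],4)[140:240,220:320];t=cv2.cvtColor(snap('top','top7')['pixels'],4)[155:255,225:325]
cv2.imwrite('pics/v6.png',np.hstack([cv2.resize(s,(400,400),interpolation=2),cv2.resize(t,(400,400),interpolation=2)]))"
```

```text
t 22.1 pos [0.4549 0.2426 0.1514] yaw 168.51 tz [-0.  0. -1.] q [ 0.64  0.35 -1.36  1.84  0.37  1.24  0.54] f [-0.4 -0.4  0.7] w 65.6 gf 0.0
```

View pics/v6.png

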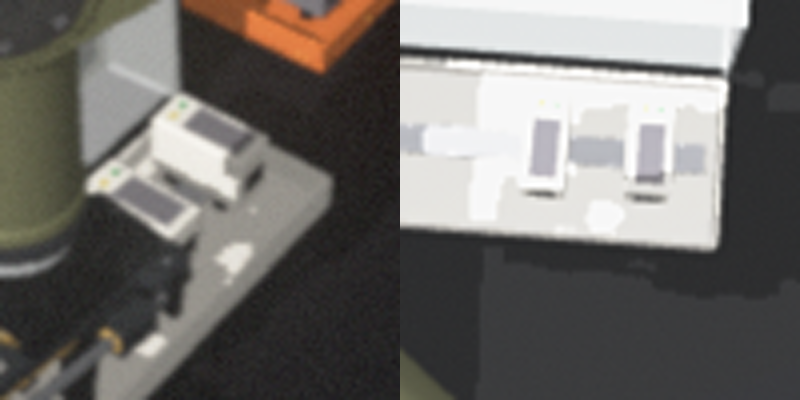

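Both placed modules are on the rail (top tile (545,148) and (650,148)), seated square. Joint 3 is near its limit, so I'll lower carefully.

Call:
{"name": "carry_out", "arguments": {"steps": [[0,0,0.8,-0.1,0,-1.5,0.75],[0,0,0.8,-0.1,0,-3,0.75],[0,0,0.8,-0.1,0,-4.5,0.75],[0,0,0.8,-0.1,0,-6,0.75],[0,0,0.8,-0.1,0,-6,0.75]]}}

```text
time: 22.7
position: [0.4522, 0.2417, 0.0889]
tool_rot: [-0.287, -3.124, 0.003]
ft_force: [0.4, 0.7, 0.2]
grip_width: 0.75
grip_force: 0.0
```

```bash
python3 -c "
from h import *
st()
"
```

```text
t 22.7 pos [0.4522 0.2417 0.0889] yaw 169.49 tz [-0.004 -0.001 -1.   ] q [ 0.55  0.43 -1.28  1.91  0.45  1.14  0.49] f [0.4 0.7 0.2] w 65.2 gf 0.0
```

Call:
{"name": "carry_out", "arguments": {"steps": [[0,0,0,0.1,0.1,-3,0.75],[0,0,0,0.1,0.1,-5.5,0.75],[0,0,0,0.1,0.1,-7,0.75],[0,0,0,0.1,0.1,-7,0.75],[0,0,0,0.1,0.1,-7,0.75],[0,0,0,0.1,0.1,-7,0.3],[0,0,0,0.1,0.1,-7,0.3],[0,0,0,0.1,0.1,-7,0.3],[0,0,0,0.1,0.1,-7,0.3],[0,0,0,0.1,0.1,-7,0.3]]}}

```text
time: 23.7
position: [0.4552, 0.2437, 0.0219]
tool_rot: [0.289, 3.128, 0.001]
ft_force: [-0.4, -0.1, 1.2]
grip_width: 0.412
grip_force: 24.9
```

```bash
python3 -c "
from h import *
st()
"
```

```text
t 23.7 pos [0.4552 0.2437 0.0219] yaw 169.45 tz [ 0.001  0.    -1.   ] q [ 0.45  0.51 -1.17  1.96  0.55  1.04  0.41] f [-0.4 -0.1  1.2] w 35.8 gf 24.9
```

Call:
{"name": "carry_out", "arguments": {"steps": [[0,0,0,0,0,2,0.3],[0,0,0,0,0,5,0.3],[0,0,0,0,-1,9,0.3],[0,0,0,1,-4,12,0.3],[0,0,5.2,4,-8,12,0.3],[0,0,5.2,7,-12,12,0.3],[0,0,5.2,9.1,-16.1,12,0.3],[0,0,5.2,9.1,-16.1,12,0.3],[0,0,5.2,9.1,-16.1,9,0.3],[0,0,5.2,9.1,-16.1,6,0.3],[0,0,5.2,9.1,-16.1,6,0.3],[0,0,5.2,9.1,-16.1,6,0.3]]}}

```text
time: 24.9
position: [0.5454, 0.083, 0.0816]
tool_rot: [-0.145, -3.137, -0.001]
ft_force: [0.4, 0.4, -1.5]
grip_width: 0.414
grip_force: 24.9
```

```bash
python3 -c "
from h import *
st()
"
```

```text
t 24.9 pos [0.5454 0.083  0.0816] yaw 174.7 tz [-0.001  0.    -1.   ] q [ 0.78  0.51 -1.19  1.83  0.51  1.16  0.89] f [ 0.4  0.4 -1.5] w 36.0 gf 24.9
```

Call:
{"name": "carry_out", "arguments": {"steps": [[0,0,0,0.1,0,-1,0.3],[0,0,0,0.1,0,-2,0.3],[0,0,0,0.1,0,-2.5,0.3],[0,0,0,0.1,0,-2.7,0.3],[0,0,0,0.1,0,-2.7,0.3],[0,0,0,0.1,0,-2.7,0.3]]}}

```text
time: 25.5
position: [0.5471, 0.0827, 0.0548]
tool_rot: [0.146, 3.138, 0.0]
ft_force: [-0.1, 0.2, -2.1]
grip_width: 0.413
grip_force: 24.9
```

Call:
{"name": "carry_out", "arguments": {"steps": [[0,0,0,0,0,0,0.65],[0,0,0,0,0,0,0.65],[0,0,0,0,0,3,0.65],[0,0,0,0,0,8,0.65],[0,0,0,-2,0,13,0.65],[0,0,-5,-4,0,18,0.5],[0,0,-13,-6,-2,22,0.4],[0,0,-21,-7,-6,22,0.4],[0,0,-29,-7,-11,22,0.4],[0,0,-37,-7,-16,22,0.4],[0,0,-45,-7,-21,22,0.4],[0,0,-53,-7,-26,22,0.4]]}}

```text
time: 26.7
position: [0.4768, -0.1796, 0.2755]
tool_rot: [1.539, 2.736, -0.005]
ft_force: [0.9, 0.1, 2.1]
grip_width: 0.401
grip_force: 0.0
```

Call:
{"name": "carry_out", "arguments": {"steps": [[0,0,-8,0,-2,0,0.4],[0,0,-16,0,-4,0,0.4],[0,0,-24,0,-6,0,0.4],[0,0,-32,0,-6,0,0.4],[0,0,-37,0,-6,0,0.4],[0,0,-37,0,-6,0,0.4]]}}

```text
time: 27.3
position: [0.4772, -0.2372, 0.2749]
tool_rot: [2.322, 2.115, 0.0]
ft_force: [-0.1, 0.0, 0.4]
grip_width: 0.403
grip_force: 0.0
```

```bash
python3 -c "
from h import *
st()
s=cv2.cvtColor(snap('side','side8')['pixels'],4)[110:250,190:350];t=cv2.cvtColor(snap('top','top8')['pixels'],4)[125:245,205:385]
cv2.imwrite('pics/v7.png',np.hstack([cv2.resize(s,(400,350),interpolation=2),cv2.resize(t,(400,350),interpolation=2)]))
for n in('side8','top8'):
    hsv=cv2.cvtColor(load(n)['pixels'],cv2.COLOR_RGB2HSV);m=cv2.inRange(hsv,(105,120,100),(125,255,255));m[:, :200]=0;m[:,320:]=0
    k,l,q,c=cv2.connectedComponentsWithStats(m);print([(q[i],c[i]) for i in range(1,k) if q[i,4]>20])
"
```

```text
t 27.3 pos [ 0.4772 -0.2372  0.2749] yaw 84.67 tz [ 0. -0. -1.] q [ 1.41  0.15 -1.09  1.63  0.14  1.44  0.22] f [-0.1  0.   0.4] w 35.1 gf 0.0
[(array([200, 125,  28,  35, 162], dtype=int32), array([213.46296296, 136.7654321 ]))]
[(array([243, 131,  40,  11, 158], dtype=int32), array([262.86075949, 133.86708861]))]
```

View pics/v7.png

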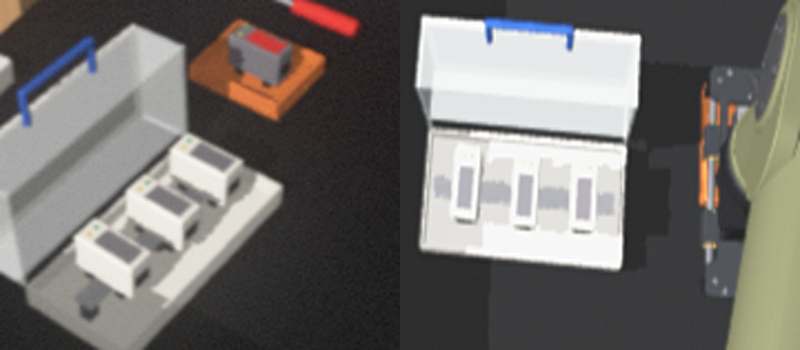

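All three new modules look square on the rail. The dead module is in the tray at side-crop (260,50), and the bar is at the top. I'll do a numerical check of panel positions and heights in both views.

```bash
python3 -c "
from h import *
np.set_printoptions(precision=4,suppress=True)
S=load('side8');T=load('top8')
s=lambda x,y:(190+x/2.5-.3,110+y/2.5-.3); t=lambda x,y:(205+x/2.222-.27-180,125+y/2.917-.33)
def cen(d,u,v,r=7):
    g=cv2.cvtColor(d['pixels'],cv2.COLOR_RGB2GRAY).astype(int);u,v=int(round(u)),int(round(v));a=g[v-1:v+2,u-1:u+2].mean()
    m=(np.abs(g-a)<22).astype(np.uint8);w=np.zeros_like(m);w[v-9:v+10,u-8:u+9]=1
    k,l,q,c=cv2.connectedComponentsWithStats(m*w,connectivity=4);i=l[v,u];b=cv2.minAreaRect(np.argwhere(l==i)[:,::-1].astype(np.float32));return c[i],q[i,4],np.round(b[1]),round(b[2],1)
E=np.array([.538,-.0015]);y=np.radians(-5.3);R=np.array([[np.cos(y),np.sin(y)],[-np.sin(y),np.cos(y)]])
for a,b in [((207,155),(584,197)),((164,202),(525,193)),((119,247),(466,186))]:
    ca=cen(S,*s(*a));cb=cen(T,*t(*b));P,e=tri(S,ca[0],T,cb[0]);print(ca,cb,P,e,'enc',R@(P[:2]-E),'top@.09',R@(plane(T,*cb[0],.09)[:2]-E))
"
```

```text
(array([273.9333, 172.2267]), np.int32(75), array([14.,  5.]), 29.7) (array([287.2143, 192.5   ]), np.int32(84), array([13.,  6.]), 90.0) [ 0.5244 -0.0864  0.088 ] 0.002374362465649871 enc [-0.0057 -0.0858] top@.09 [-0.0072 -0.0862]
(array([256.6098, 189.6463]), np.int32(82), array([15.,  6.]), 29.7) (array([260.7529, 191.4588]), np.int32(85), array([13.,  6.]), 90.0) [ 0.5299 -0.0022  0.0878] 0.003305683708686376 enc [-0.008  -0.0014] top@.09 [-0.0099 -0.0022]
(array([236.957 , 208.2043]), np.int32(93), array([16.,  6.]), 31.0) (array([233.8889, 188.7407]), np.int32(81), array([13.,  6.]), 90.0) [0.5396 0.0831 0.0878] 0.001280967831322809 enc [-0.0063  0.0844] top@.09 [-0.0073  0.0839]
```

All three are at the same height (tops at about 0.088) and within about 2 mm of the centre line. Now I'll close the cover by its bar.

Call:
{"name": "carry_out", "arguments": {"steps": [[0,0,0,2.5,3,0,0.4],[0,0,0,5,6,0,0.4],[0,0,0,8,9.5,0,0.4],[0,0,0,11,13,0,0.4],[0,0,0,14,16.5,0,0.4],[0,0,0,17,20,0,0.4],[0,0,0,19.3,22.5,0,0.4],[0,0,0,19.3,22.5,0,0.4],[0,0,0,19.3,22.5,-2,0.4],[0,0,0,19.3,22.5,-2,0.4]]}}

```text
time: 28.4
position: [0.6687, -0.0132, 0.2522]
tool_rot: [-2.319, -2.116, 0.005]
ft_force: [-1.2, -0.6, -0.5]
grip_width: 0.402
grip_force: 0.0
```

```bash
python3 -c "
from h import *
st()"
```

```text
t 28.4 pos [ 0.6687 -0.0132  0.2522] yaw 84.74 tz [-0.004 -0.001 -1.   ] q [ 0.67  0.55 -1.04  1.32  0.46  1.53 -0.41] f [-1.2 -0.6 -0.5] w 34.9 gf 0.0
```

Call:
{"name": "carry_out", "arguments": {"steps": [[0,0,0,0,0,-3,0.4],[0,0,0,0,0,-5.9,0.4],[0,0,0,0,0,-5.9,0.4],[0,0,0,0,0,-5.9,0],[0,0,0,0,0,-5.9,0],[0,0,0,0,0,-5.9,0],[0,0,0,0,0,-5.9,0]], "squeeze": 15}}

```text
time: 29.1
position: [0.6726, -0.0125, 0.1984]
tool_rot: [2.32, 2.111, 0.008]
ft_force: [4.1, -0.3, 4.4]
grip_width: 0.124
grip_force: 2.2
```

Call:
{"name": "carry_out", "arguments": {"steps": [[0,0,0,-1.6,0.1,0.4,0],[0,0,0,-3.3,0.3,0.7,0],[0,0,0,-4.9,0.5,0.9,0],[0,0,0,-6.6,0.6,0.9,0],[0,0,0,-8.2,0.8,0.8,0],[0,0,0,-9.9,0.9,0.5,0],[0,0,0,-11.5,1.1,0.1,0],[0,0,0,-13.1,1.2,-0.5,0]]}}

```text
time: 29.9
position: [0.5399, 0.0002, 0.1931]
tool_rot: [2.32, 2.114, 0.003]
ft_force: [-1.5, -0.5, 11.4]
grip_width: 0.107
grip_force: 15.0
```

```bash
python3 -c "
from h import *
st()"
```

```text
t 29.9 pos [5.399e-01 2.000e-04 1.931e-01] yaw 84.68 tz [ 0.004 -0.001 -1.   ] q [ 0.99  0.28 -1.19  1.74  0.27  1.3  -0.35] f [-1.5 -0.5 11.4] w 9.3 gf 15.0
```

Call:
{"name": "carry_out", "arguments": {"steps": [[0,0,0,-1.5,0.1,-0.7,0],[0,0,0,-3.0,0.3,-1.5,0],[0,0,0,-4.3,0.4,-2.5,0],[0,0,0,-5.6,0.5,-3.5,0],[0,0,0,-6.8,0.6,-4.7,0]]}}

```text
time: 30.4
position: [0.4701, 0.0067, 0.1443]
tool_rot: [-2.321, -2.116, 0.001]
ft_force: [-2.6, 1.2, 5.7]
grip_width: 0.106
grip_force: 15.0
```

```bash
python3 -c "
from h import *
st()"
```

```text
t 30.4 pos [0.4701 0.0067 0.1443] yaw 84.71 tz [-0.001 -0.    -1.   ] q [ 1.17  0.09 -1.26  1.95  0.09  1.17 -0.22] f [-2.6  1.2  5.7] w 9.2 gf 15.0
```

Call:
{"name": "carry_out", "arguments": {"steps": [[0,0,0,-1.1,0.1,-1.3,0],[0,0,0,-2.1,0.2,-2.6,0],[0,0,0,-2.9,0.3,-4.1,0],[0,0,0,-3.6,0.3,-5.6,0],[0,0,0,-4.2,0.4,-7.0,0],[0,0,0,-4.2,0.4,-7.3,0],[0,0,0,-4.2,0.4,-7.3,0]]}}

```text
time: 31.1
position: [0.4271, 0.0108, 0.0702]
tool_rot: [-2.319, -2.114, 0.004]
ft_force: [-3.3, 3.2, -1.7]
grip_width: 0.109
grip_force: 15.0
```

```bash
python3 -c "
from h import *
st()"
```

```text
t 31.1 pos [0.4271 0.0108 0.0702] yaw 84.72 tz [-0.004  0.001 -1.   ] q [ 1.17  0.08 -1.27  2.12  0.08  1.01 -0.23] f [-3.3  3.2 -1.7] w 9.5 gf 15.0
```

Call:
{"name": "carry_out", "arguments": {"steps": [[0,0,0,0,0,-0.4,0],[0,0,0,0,0,-0.8,0],[0,0,0,0,0,-0.8,0]]}}

```text
time: 31.4
position: [0.427, 0.01, 0.0632]
tool_rot: [-2.319, -2.114, 0.007]
ft_force: [-8.9, 2.0, 11.8]
grip_width: 0.092
grip_force: 14.1
```

Call:
{"name": "carry_out", "arguments": {"steps": [[0,0,0,0,0,0.4,0.35],[0,0,0,0,0,0.4,0.35],[0,0,0,0,0,0.4,0.35],[0,0,0,0,0,4,0.35],[0,0,0,0,0,8,0.35],[0,0,0,0,-2,13,0.35],[0,0,0,0,-7,17,0.35],[0,0,0,0,-12,20,0.35],[0,0,0,0,-17,20,0.35],[0,0,0,0,-22,20,0.35],[0,0,0,0,-25,20,0.35],[0,0,0,0,-25,20,0.35]]}}

```text
time: 32.6
position: [0.4269, -0.2486, 0.262]
tool_rot: [2.334, 2.103, 0.001]
ft_force: [0.6, 1.0, 0.4]
grip_width: 0.346
grip_force: 0.0
```

```bash
python3 -c "
from h import *
st()
S=snap('side','side9');T=snap('top','top9')
s=cv2.cvtColor(S['pixels'],4)[110:260,180:350];t=cv2.cvtColor(T['pixels'],4)[140:245,205:385]
cv2.imwrite('pics/v8.png',np.hstack([cv2.resize(s,(400,353),interpolation=2),cv2.resize(t,(400,353),interpolation=2)]))
for d in(S,T):
    hsv=cv2.cvtColor(d['pixels'],cv2.COLOR_RGB2HSV);m=cv2.inRange(hsv,(105,120,100),(125,255,255));m[:, :200]=0;m[:,320:]=0
    k,l,q,c=cv2.connectedComponentsWithStats(m);print([(q[i],c[i]) for i in range(1,k) if q[i,4]>20])
    E=np.array([.538,-.0015]);e=np.array([.0924,.9957]);x=np.array([.9957,-.0924])
    for z,dx in((.09,-.112),(.1,-.111)): print(z,[proj(d,[*(E+dx*x+w*e),z]).round(1) for w in(-.055,.055)])
"
```

```text
t 32.6 pos [ 0.4269 -0.2486  0.262 ] yaw 84.04 tz [ 0.001 -0.    -1.   ] q [ 1.37 -0.   -0.89  1.74 -0.    1.4   0.38] f [0.6 1.  0.4] w 30.1 gf 0.0
[(array([261, 188,  39,  35, 195], dtype=int32), array([283.03589744, 206.6       ]))]
0.09 [array([299.3, 194.7]), array([275.9, 219.5])]
0.1 [array([299.2, 192. ]), array([275.6, 216.9])]
[(array([238, 209,  39,  18, 235], dtype=int32), array([257.24680851, 220.77446809]))]
0.09 [array([275.2, 224.7]), array([240.1, 222.1])]
0.1 [array([275.3, 224. ]), array([239.9, 221.4])]
```

View pics/v8.png

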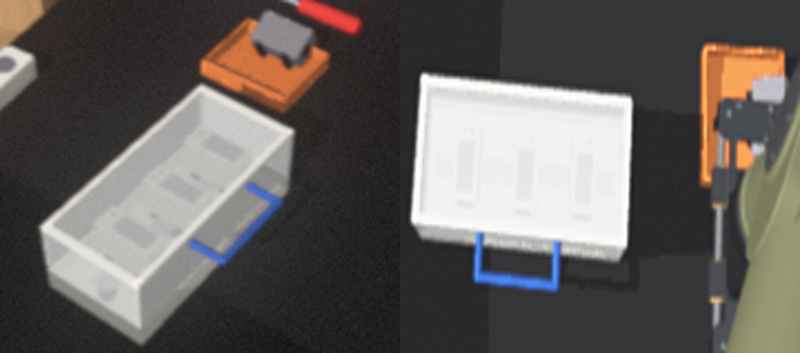

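The cover is shut: the bar fits the 0.09 m prediction. But the dead module has been knocked over and now lies on its side near the tray's far edge (side crop (283,40), top crop (770,90)). I'll move the arm clear and measure it.

Call:
{"name": "carry_out", "arguments": {"steps": [[0,0,-6,-2,-4,0,0.75],[0,0,-12,-4,-8,0,0.75],[0,0,-18,-6,-12,0,0.75],[0,0,-24,-8,-16,0,0.75],[0,0,-30,-10,-20,0,0.75],[0,0,-36,-12,-24,0,0.75],[0,0,-42,-14,-28,0,0.75],[0,0,-48,-17,-33,0,0.75],[0,0,-48,-19,-35,0,0.75],[0,0,-48,-19,-35,0,0.75]]}}

```text
time: 33.7
position: [0.234, -0.5939, 0.2619]
tool_rot: [2.986, 0.977, -0.004]
ft_force: [-0.7, -1.0, 0.2]
grip_width: 0.749
grip_force: 0.0
```

```bash
python3 -c "
from h import *
st()
S=snap('side','side10');T=snap('top','top10')
s=cv2.cvtColor(S['pixels'],4)[90:165,260:335];t=cv2.cvtColor(T['pixels'],4)[140:210,330:400]
cv2.imwrite('pics/v9.png',np.hstack([cv2.resize(s,(400,400),interpolation=2),cv2.resize(t,(400,400),interpolation=2)]))
"
```

```text
t 33.7 pos [ 0.234  -0.5939  0.2619] yaw 36.24 tz [-0.002 -0.001 -1.   ] q [ 1.6   0.33 -0.57  1.41  0.18  1.46  0.09] f [-0.7 -1.   0.2] w 65.2 gf 0.0
```

View pics/v9.png

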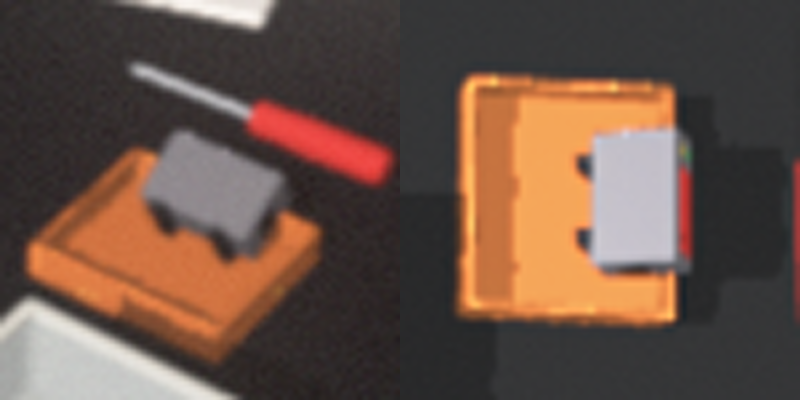

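The dead module lies on its side, its feet inside the tray and its red top leaning on the −y wall (top tile: body from column 580 to 690, tray from 460 to 677). I'll triangulate its centre against the tray.

```bash
python3 -c "
from h import *
np.set_printoptions(precision=4,suppress=True)
S=load('side10');T=load('top10')
s=lambda x,y:(260+x/5.333-.4,90+y/5.333-.4); t=lambda x,y:(330+(x-400)/5.714-.4,140+y/5.714-.4)
C=np.mean([plane(T,*t(*p),.026)[:2] for p in [(462,76),(675,85),(677,322),(460,314)]],0);y=np.radians(-5);R=np.array([[np.cos(y),np.sin(y)],[-np.sin(y),np.cos(y)]])
print('tray',C)
Q=[((180,130),(683,130)),((287,185),(686,268)),((248,238),(595,268)),((145,190),(593,137))]
P=[tri(S,s(*a),T,t(*b)) for a,b in Q]
for p,e in P: print(p,e,R@(p[:2]-C))
X=np.array([p for p,e in P]);c=X.mean(0);n=np.linalg.svd(X-c)[2][2];n*=np.sign(n[2]);m=c-.018*n;print('up face c',c,'n',n,'mid',m,'in tray',R@(m[:2]-C))
"
```

```text
tray [ 0.5927 -0.3339]
[ 0.6268 -0.3942  0.0548] 0.00431513841296187 [ 0.0392 -0.0571]
[ 0.5479 -0.3927  0.0445] 0.005150060270849821 [-0.0395 -0.0625]
[ 0.5499 -0.3434  0.0356] 0.0033376055693947497 [-0.0418 -0.0132]
[ 0.6267 -0.3472  0.0387] 0.0014229302104605828 [ 0.0351 -0.0103]
up face c [ 0.5878 -0.3694  0.0434] n [-0.0754  0.252   0.9648] mid [ 0.5892 -0.3739  0.026 ] in tray [ 0.     -0.0402]
```

Its centre is inside the tray at about (0, −40 mm), but it leans on the wall. I'll nudge it fully in with the closed fingers.

Call:
{"name": "carry_out", "arguments": {"steps": [[0,0,6,4,2,0,0],[0,0,12,8,4,0,0],[0,0,18,12,6,0,0],[0,0,24,16.5,8,0,0],[0,0,30,21,10,0,0],[0,0,36,25,12,-1,0],[0,0,42,29,14,-2,0],[0,0,48,33,16,-4,0],[0,0,48.5,35.1,17,-7,0],[0,0,48.5,35.1,17,-10,0],[0,0,48.5,35.1,17,-11,0],[0,0,48.5,35.1,17,-11,0]]}}

```text
time: 35.0
position: [0.5896, -0.4186, 0.1517]
tool_rot: [-2.309, -2.126, 0.001]
ft_force: [0.5, -0.4, -0.0]
grip_width: 0.003
grip_force: 0.0
```

```bash
python3 -c "
from h import *
st();print(plane(load('top10'),403.5,182.3,.015))
red()"
```

```text
t 35.0 pos [ 0.5896 -0.4186  0.1517] yaw 85.28 tz [-0.002  0.001 -1.   ] q [ 1.08  0.63 -0.77  1.31  0.43  1.37  0.24] f [ 0.5 -0.4 -0. ] w 0.3 gf 0.0
[ 0.56420442 -0.48374942  0.015     ]
[[([319.4, 116.3], 214)], [([379.5, 176.5], 30), ([401.8, 173.3], 22), ([403.7, 192.3], 89)]]
```

Call:
{"name": "carry_out", "arguments": {"steps": [[0,0,0,-0.5,-1.1,0,0],[0,0,0,-0.5,-1.1,-3,0],[0,0,0,-0.5,-1.1,-6,0],[0,0,0,-0.5,-1.1,-8,0],[0,0,0,-0.5,-1.1,-9.5,0],[0,0,0,-0.5,-1.1,-10.5,0],[0,0,0,-0.5,-1.1,-10.5,0]]}}

```text
time: 35.8
position: [0.5843, -0.4319, 0.047]
tool_rot: [-2.313, -2.124, 0.001]
ft_force: [0.0, -0.4, 0.1]
grip_width: 0.003
grip_force: 0.0
```

Call:
{"name": "carry_out", "arguments": {"steps": [[0,0,0,0.1,0.8,0,0],[0,0,0,0.1,1.4,0,0],[0,0,0,0.2,2,0,0],[0,0,0,0.2,2.6,0,0],[0,0,0,0.3,3.2,0,0],[0,0,0,0.3,3.8,0,0],[0,0,0,0.4,4.4,0,0],[0,0,0,0.4,5,0,0],[0,0,0,0.4,5,0,0]]}}

```text
time: 36.7
position: [0.5895, -0.392, 0.0549]
tool_rot: [2.307, 2.108, -0.013]
ft_force: [-5.5, -11.2, 20.5]
grip_width: 0.004
grip_force: 11.6
```

Call:
{"name": "carry_out", "arguments": {"steps": [[0,0,0,0,-1,1,0],[0,0,0,0,-1,5,0],[0,0,0,0,-1,10,0],[0,0,0,-3,-3,15,0],[0,0,0,-7,-5,18,0],[0,0,0,-11,-7,20,0],[0,0,0,-15,-9,20,0],[0,0,0,-19,-12,20,0],[0,0,0,-23,-15,20,0],[0,0,0,-27,-18,20,0],[0,0,0,-31,-20,20,0],[0,0,0,-34,-21,20,0]]}}

```text
time: 37.9
position: [0.2447, -0.5934, 0.2469]
tool_rot: [-2.317, -2.12, 0.001]
ft_force: [-0.0, -0.9, -0.5]
grip_width: 0.006
grip_force: 0.0
```

```bash
python3 -c "
from h import *
np.set_printoptions(precision=4,suppress=True)
st()
S=snap('side','side11');T=snap('top','top11');o=load('top10')
C=np.array([.5927,-.3339]);y=np.radians(-5);R=np.array([[np.cos(y),np.sin(y)],[-np.sin(y),np.cos(y)]])
def greyblob(d,box):
    hsv=cv2.cvtColor(d['pixels'],cv2.COLOR_RGB2HSV);x0,y0,x1,y1=box
    m=cv2.inRange(hsv,(0,0,95),(179,60,255))
    w=np.zeros_like(m);w[y0:y1,x0:x1]=m[y0:y1,x0:x1]
    k,l,q,c=cv2.connectedComponentsWithStats(w);i=1+q[1:,4].argmax()
    b=cv2.minAreaRect(np.argwhere(l==i)[:,::-1].astype(np.float32));return q[i],c[i],np.array(cv2.boxPoints(b))
for d in(o,T):
    q,c,b=greyblob(d,(335,150,392,205));print(q,c,'tray-frame of up face @.042',R@(plane(d,*c,.042)[:2]-C));print([(R@(plane(d,*p,.042)[:2]-C)).round(3).tolist() for p in b])
q,c,b=greyblob(S,(262,105,325,160));print('side',q,c);ct=greyblob(T,(335,150,392,205))[1];P,e=tri(S,c,T,ct);print('tri',P,e)
red()
"
```

```text
t 37.9 pos [ 0.2447 -0.5934  0.2469] yaw 84.92 tz [-0.001  0.    -1.   ] q [ 1.7   0.38 -0.75  1.42  0.26  1.44  0.87] f [-0.  -0.9 -0.5] w 0.6 gf 0.0
[362 162  19  26 378] [370.9921 174.5767] tray-frame of up face @.042 [-0.0027 -0.0354]
[[-0.046, -0.005], [0.042, -0.009], [0.042, -0.066], [-0.046, -0.062]]
[362 162  19  26 381] [370.9948 174.5932] tray-frame of up face @.042 [-0.0028 -0.0354]
[[-0.046, -0.005], [0.042, -0.009], [0.042, -0.066], [-0.046, -0.062]]
side [287 115  26  21 332] [299.244  124.5602]
tri [ 0.5888 -0.368   0.0429] 0.004569599712351923
[[([319.5, 116.2], 214)], [([403.0, 182.4], 261), ([379.5, 176.5], 30)]]
```

The knocked module stayed where it was. Its centre is about (0, −38 mm) in the tray, less than 55 mm up and at rest, so it is well within the ±56 mm limit. The cover is shut and the arm is clear, so I'll check the bar once more and hand in.

```bash
python3 -c "
from h import *
for n in('side','top'):
    d=snap(n,n+'12')
    hsv=cv2.cvtColor(d['pixels'],cv2.COLOR_RGB2HSV);m=cv2.inRange(hsv,(105,120,100),(125,255,255));m[:, :200]=0;m[:,320:]=0
    k,l,q,c=cv2.connectedComponentsWithStats(m);print([(q[i],c[i].round(1)) for i in range(1,k) if q[i,4]>20])
st();print(ctrl.close_job())
"
```

```text
[(array([261, 188,  39,  35, 196], dtype=int32), array([282.9, 206.7]))]
[(array([238, 209,  39,  18, 235], dtype=int32), array([257.3, 220.8]))]
t 38.2 pos [ 0.2511 -0.5901  0.2477] yaw 85.32 tz [ 0.001  0.001 -1.   ] q [ 1.7   0.38 -0.75  1.42  0.26  1.44  0.87] f [0.6 0.1 0.6] w 0.7 gf 0.0
the job is handed in; nothing more can be done
None
```

I handed the job in at 38 s (no verdict came back): the three new modules are on the rail under the shut cover, and the one dead module is in the orange tray, but it was knocked onto its side and leans on the tray wall, its centre about 38 mm off the tray's middle (limit 56 mm), after one nudge failed to move it.

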